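# Nest the lens trays for the road

### The arm

A 7-joint arm with a two-finger parallel gripper is mounted at the origin on the work surface. World frame = base frame: x ahead of the robot, y to its left, z up, the work surface at z = 0. Lengths are in mm, angles in rad, forces in N, time in s.
With the tool pointing down it reaches from about 400 to 875 mm from the base axis. Payload 4.4 kg.
Tool frame: the origin (TCP) lies at the very end of the fingers, on their centre line; the grasp point (between the pads) lies 19 mm behind it; y points along the fingers, z is the direction in which the jaws open and shut, and the axes are right-handed (so a half turn about y gives the same grasp; the last joint's range is limited). The gripper opens to 85 mm and grips with 20 to 120 N. Pads are 22 mm wide; open, the fingers measure 114 mm over their backs; the gripper's body (76 mm by 85 mm) begins 54 mm behind the grasp point. The pads swing forward as they close: fully open they stand 13 mm farther back than shut.
Start: joints at [1.158, 0.628, 0.038, 1.517, -0.027, 0.996, -0.02], TCP at [220.956, -611.307, 231.313] pointing down, gripper open.
Joint ranges: [-3.06, 3.06], [-0.37, 2.12], [-1.25, 1.32], [0.18, 2.47], [-1.1, 4.24], [0.23, 1.98], [-2.94, 2.94]. Speed limits (rad/s): [2.57, 2.57, 3.14, 3.14, 3.14, 3.14, 3.14].

### API

Orientations are given as [roll, pitch, yaw] about the fixed x, y, z axes, in that order (R = Rz(yaw) Ry(pitch) Rx(roll)).
In Python, from cell import ctrl, imaging, finish_job gives the robot as it stands.
- The arm moves only by the shell command python3 -m inch 'ROWS'. ROWS is JSON, one flat list of numbers, 7 for each row, row after row: the opening, from 0 (shut) to 1 (fully open), then the shift along the tool's x, y, z in cm, then the turn, a rotation vector about the tool's x, y, z in degrees. A call has 1 to 12 rows; each row is the pose to reach, as a shift and turn from the pose commanded when the call began, along the tool's axes at that moment; what a row does not reach only later rows make up. A row lasts 1/10 s, in which the tool goes at most 50 mm and 8.59 degrees, less where a joint would pass 70% of its speed; a pose out of reach is approached as far as the arm can. A call with a gripper value outside its range is refused whole. The fingers move at their own pace and stop on an object; the grip force is fixed at half the most. Time passes only in rows, so rows that repeat a pose let the fingers close. It gives the time, the measured TCP pose, the force and the opening at its end, in the units of the state.
- ctrl.read_state(): the state, without advancing time (a new reading comes with each control period).
- imaging.get_image(name): name is "scene" or "top" or "wrist"; returns a dict with "img" (420x560x3 uint8, red, green, blue), "fx", "fy", "cx", "cy" (pixels), "R" (3x3) and "t" (3): a world point X has camera coordinates R X + t. Camera axes: x right, y down, z forward; pixel columns grow to the right and rows downward; lengths in mm; the calibration is good to about 2 mm. A picture is of the moment at which its call begins. There is no depth.
- finish_job(): hands the job in, once; it reports no verdict.
The state is a dict: "clock": time; "qpos": joint angles; "qd": joint speeds; "tau": joint torques, N m; "eef_pos": TCP position; "tool_rot": TCP orientation; "force": force on the tool from outside, world axes, zero at the start; "torque": the same for the moment, N m; "width": finger opening in mm.
Only numpy, scipy, OpenCV 4.12 (cv2) and the standard library are available. Lean on these libraries where they do the work, as an engineer would, in place of code of your own. Each camera call takes 0.05 s, during which the arm holds its last target.

### The job

Pack the three aluminium lens trays in the blue transit cradle for the drive: lay the loose tray open side up in front of the one already there, and set the tray from the sloping drainer open side down over the middle of the seam between them, fully home, so that one of its side walls hangs in each trough. The two lower trays must end pushed up tight, against each other and against the cradle's fence; handle the trays gently, without dropping them or pushing the fence out of its place, and leave the other things on the shelf where they are.

Things in the scene. Friction and masses are not known exactly. Their poses are not given: they have to be found in the camera images.
- cradle: Blue sheet-steel transit cradle screwed to the shelf: 4 mm floor plate, open in front, 12 mm high cheeks at both ends (166 mm apart inside: 8 mm to spare at either end of a tray), and across its far side an aluminium fence, adjustable in slots. Two trays tight to the fence have their centres 32 and 96 mm before it, 15 mm above the floor. Origin on the shelf; the floor reaches 100 mm before it.
- cradle_fence (a point): Point on the face of the 26 mm high fence, mid length, level with the floor's upper face (4 mm above the shelf). x points through the fence, away from the open front (trays go home along +x); y along it; z up. Its thumbscrews are only finger tight: it slips back if pushed with over about 12 N. The third tray, home over the others, has its centre 18 mm above this: its walls stand on their webs.
- drainer: Stainless wire drainer over a white drip tray, fixed to the shelf. Four wires slope at 30 degrees, falling to the drainer's -x (about towards the robot); the outer two, 60 mm either side of the middle, turn up 10 mm at the bottom as stops for the tray's lower wall; the middle is clear for fingers. Origin on the shelf under its centre; the slope passes 90 mm above it.
- tray_a_mid (a point): Aluminium U-channel lens tray, 64 mm wide (x), 150 long (y), 30 high (z), walls and web 3 thick, ends open, about 0.14 kg. Already in the cradle, open side up, 2 to 20 mm off the fence and a little askew; green dot inside. z points out of the open side. The point is its centre, half-way up.
- tray_c_mid (a point): Aluminium U-channel lens tray, 64 mm wide (x), 150 long (y), 30 high (z), walls and web 3 thick, ends open, about 0.14 kg. Stands loose on the shelf, open side up; red dot inside. z points out of the open side. The point is its centre, half-way up.
- tray_b_mid (a point): Aluminium U-channel lens tray, 64 mm wide (x), 150 long (y), 30 high (z), walls and web 3 thick, ends open, about 0.14 kg. Lies on the drainer, open side down on the sloping wires, long side level, lower wall against the stops; blue dot on its back. z points out of its closed back (square to the slope, 30 degrees from vertical), x points up the slope. When it is set down right, z points up. The point is its centre, half-way up.
- tray_a: the tray already in the cradle (origin at the middle of its underside)
- tray_c: the loose tray (origin at the middle of its underside)
- tray_b: the tray on the drainer (origin midway between the edges of its two walls)
- frame: tortoiseshell spectacle frame, temples folded, lying flat, 138 x 44 x 15 mm; origin at the centre of its underside; to be left alone
- trial_lens: clear glass trial lens in a nickel rim with a small tab, 38 mm across, 4.5 mm thick; origin at the centre of its underside; to be left alone
- occluder: yellow plastic occluder, a 56 mm disc on a flat handle, 172 mm long along y, 5 mm thick; origin at the centre of its underside; to be left alone
- penlight: dark metal pen torch, 12 mm thick, 130 mm long along x; origin at the centre of its underside; to be left alone
- pd_rule: white plastic millimetre rule, 26 x 180 x 3 mm; origin at the centre of its underside; to be left alone
- lens_case: grey plastic lens case with a stainless slide latch, 85 x 165 x 35 mm; origin at the centre of its underside; to be left alone
- cleaner: lens-cleaner bottle, 38 mm across, 115 mm tall; origin at the centre of its underside; to be left alone

How it is judged (in metres and radians):
On the way, in this order (a step that is already met when the one before it is completed fails the run):
1. the loose tray lies open side up on the cradle floor in front of the first, let go (z of tray_c_mid in the frame of cradle_fence between 0.013 and 0.017 m and y of tray_c_mid in the frame of cradle_fence between -0.012 and 0.012 m and angle between tray_c_mid's own z axis and vertical below 0.05 rad and x of tray_c_mid in the frame of cradle_fence between -0.17 and -0.09 m and contact force between the fingers and tray_c below 0.1 N), for 0.2 s.
2. the tray from the drainer lies open side down over both, fully home (z of tray_b_mid in the frame of cradle_fence between 0.016 and 0.02 m and y of tray_b_mid in the frame of cradle_fence between -0.014 and 0.014 m and angle between tray_b_mid's own z axis and vertical below 0.05 rad and angle between the y axis of tray_b_mid and the y axis of cradle_fence, either way round below 0.06 rad and x of tray_b_mid in the frame of cradle_fence between -0.11 and -0.04 m), for 0.2 s.
At the end, for the whole second after the job is handed in: Lower trays flat on the cradle floor (2 mm), first within 2 mm of the fence, second within 2 mm of the first; third open side down over them, home within 2 mm, within 14 mm of the seam. All level (0.05 rad), square (0.06 rad), within 12 mm (third 14) of mid length, at rest; fence within 3 mm (z of tray_a_mid in the frame of cradle_fence between 0.013 and 0.017 m and y of tray_a_mid in the frame of cradle_fence between -0.012 and 0.012 m and angle between each of tray_a_mid, tray_c_mid, tray_b_mid's own z axis and vertical below 0.05 rad and angle between the y axis of each of tray_a_mid, tray_c_mid, tray_b_mid and the y axis of cradle_fence, either way round below 0.06 rad and z of tray_c_mid in the frame of cradle_fence between 0.013 and 0.017 m and y of tray_c_mid in the frame of cradle_fence between -0.012 and 0.012 m and z of tray_b_mid in the frame of cradle_fence between 0.016 and 0.02 m and y of tray_b_mid in the frame of cradle_fence between -0.014 and 0.014 m and x of tray_a_mid in the frame of cradle_fence above -0.034 m and x of tray_c_mid in the frame of cradle_fence above -0.1 m and x of tray_c_mid in the frame of tray_a_mid above -0.066 m and x of tray_b_mid in the frame of cradle_fence between -0.078 and -0.05 m and linear speed of each of tray_a, tray_b, tray_c below 0.01 m/s and distance of cradle_fence from where it was at the start of the episode below 0.003 m); the robot touches nothing.
It fails at once if a thing on the shelf that is not part of the job was shifted by more than 20 mm (distance of any of frame, trial_lens, occluder, penlight, pd_rule, lens_case, cleaner from where it was at the start of the episode above 0.02 m).
It fails at once if a tray was dropped: it fell faster than 0.7 m/s (25 mm of free fall) out of the fingers ((linear speed of tray_b above 0.7 m/s and contact force between the fingers and tray_b below 0.1 N) or (linear speed of tray_c above 0.7 m/s and contact force between the fingers and tray_c below 0.1 N)).
It fails at once if the fence was pushed out of its place by more than 3 mm (distance of cradle_fence from where it was at the start of the episode above 0.003 m).
It also fails if it takes over 64 s, if anything falls off the work surface, if the arm or the gripper's body presses on something with over 40 N, if the wrist force passes 120 N, or if a joint passes its speed limit or range.

## Working session

There is one attempt and no reset: what is moved stays moved. The work goes in short steps, Python scripts to look and compute and a shell command to move; the robot and the scene stay as the last step left them, time stands still between calls to the robot, and variables do not carry over. Pictures are saved under pics/ and viewed, and the job is handed in when it is done.

```bash
ls; mkdir -p pics; cat > h.py <<'E'
import numpy as np,cv2
from cell import ctrl,imaging
def snap(n,f):
    d=imaging.get_image(n); cv2.imwrite(f'pics/{f}.png',d['img'][:,:,::-1]); np.save(f'pics/{f}.npy',d,allow_pickle=True); return d
def load(f): return np.load(f'pics/{f}.npy',allow_pickle=True).item()
def ray(d,u,v,z):
    R=np.array(d['R']);t=np.array(d['t']); c=-R.T@t
    r=R.T@np.array([(u-d['cx'])/d['fx'],(v-d['cy'])/d['fy'],1]); return c+r*(z-c[2])/r[2]
def proj(d,X):
    p=np.array(d['R'])@np.array(X)+np.array(d['t']); return np.array([d['fx']*p[0]/p[2]+d['cx'],d['fy']*p[1]/p[2]+d['cy']])
E
python3 - <<'E'
from h import *
for n in ['scene','top','wrist']:
    d=snap(n,n+'0'); print(n,d['fx'],-np.array(d['R']).T@d['t'],np.round(d['R'],3).tolist())
s=ctrl.read_state(); print(s)
E
```

```text
pics
scene 419.54807475911156 [ 909.9485527  -608.36031705  554.56714082] [[0.881, 0.472, -0.023], [0.253, -0.512, -0.821], [-0.399, 0.718, -0.571]]
top 400.56676126286226 [483.87984814 -11.1095176  856.81073778] [[-0.018, -1.0, -0.013], [-0.995, 0.019, -0.095], [0.095, 0.011, -0.995]]
wrist 289.5463196043271 [ 285.95374841 -586.9574173   373.44928515] [[0.339, -0.941, -0.003], [-0.905, -0.327, 0.274], [-0.258, -0.09, -0.962]]
{'clock': 0.15, 'qpos': array([ 1.15821725,  0.62913738,  0.03848624,  1.51812624, -0.02698858,
        0.99626956, -0.02000582]), 'qd': array([ 0.0010217 , -0.00156116,  0.0009815 , -0.00319509, -0.001834  ,
       -0.00067427, -0.00063051]), 'tau': array([ 2.12662701e-03, -5.63799441e+01,  1.22791674e+00, -1.93650627e+01,
        1.11871157e-02,  7.35937210e-03, -3.49043989e-05]), 'eef_pos': array([ 220.76734825, -610.87377959,  230.60246936]), 'tool_rot': array([-1.57221744e+00, -3.80495677e-05, -2.79484351e+00]), 'force': array([ 0.12620717, -0.44567223, -0.36400055]), 'torque': array([ 0.02693806, -0.00377549,  0.02369007]), 'width': 85.13937054633017}
```

View pics/scene0.png

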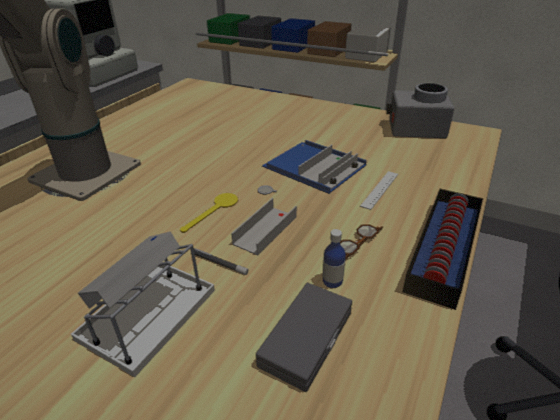

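View pics/top0.png

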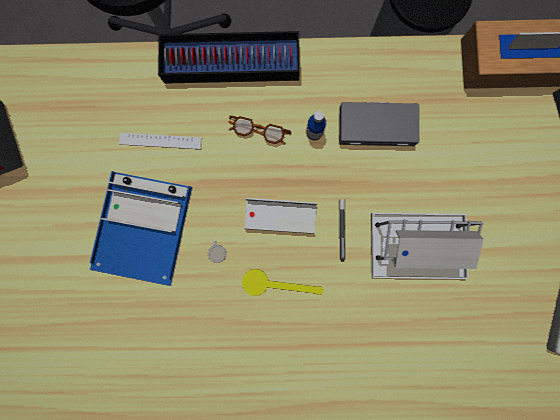

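View pics/wrist0.png

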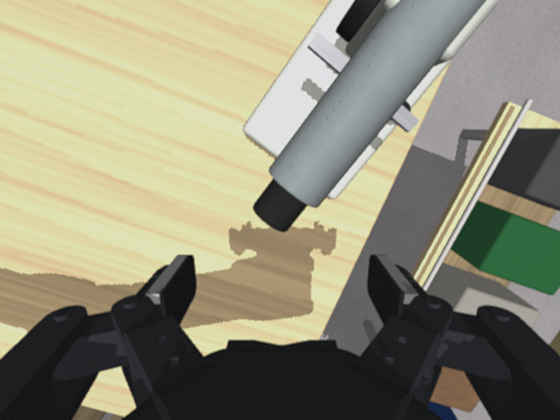

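The scene and top views show the cradle with tray A at top-view (145,210), loose tray C at (281,217) with its red dot at (251,214), and tray B on the drainer at (435,250) with its blue dot at (405,253). The penlight lies at (342,230), between C and the drainer. I'll enlarge these areas.

```bash
python3 - <<'E'
from h import *
d=load('top0');im=d['img'][:,:,::-1]
a=cv2.resize(im[160:295,80:215],(600,600),interpolation=cv2.INTER_CUBIC); 
cv2.imwrite('pics/crA.png',a)
b=cv2.resize(im[180:290,230:500],(800,326),interpolation=cv2.INTER_CUBIC); cv2.imwrite('pics/crB.png',b)
s=load('scene0')['img'][:,:,::-1]
cv2.imwrite('pics/crC.png',cv2.resize(s[130:370,60:380],(800,600),interpolation=cv2.INTER_CUBIC))
E
```

```text
(no output)
```

View pics/crA.png

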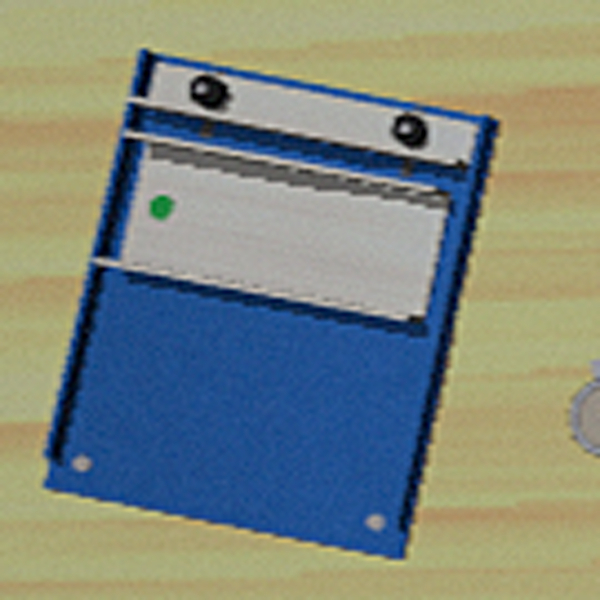

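View pics/crB.png

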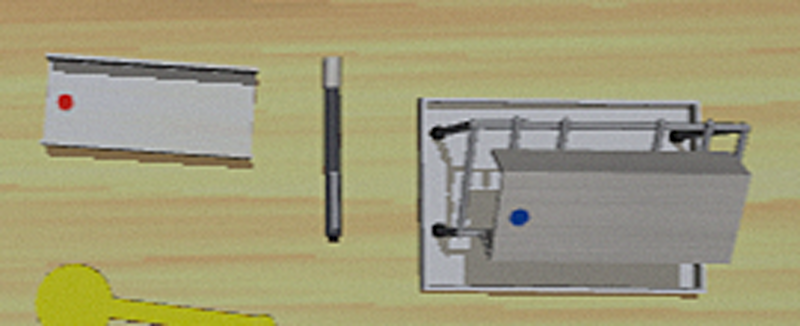

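View pics/crC.png

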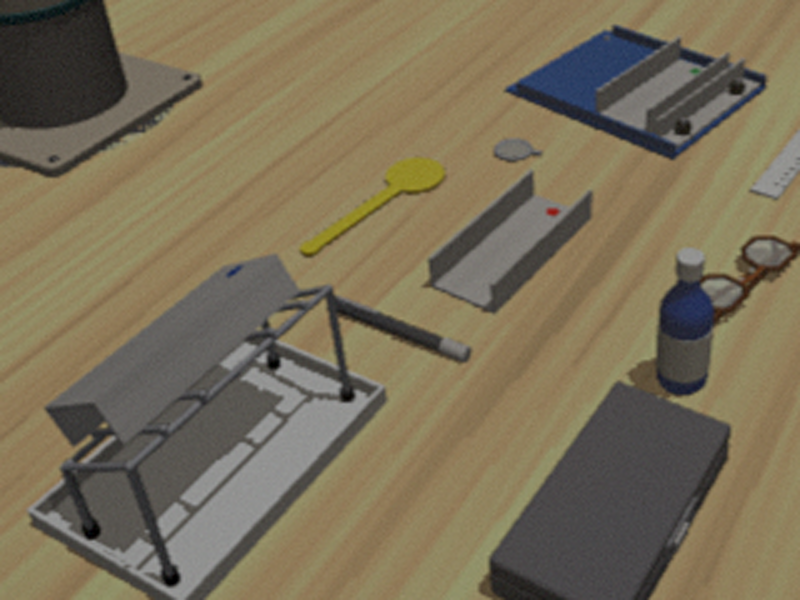

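```bash
python3 - <<'E'
from h import *
d=load('top0')
def P(name,u,v,z,A=1):
    if A: u,v=80+(u+.5)/4.4444-.5,160+(v+.5)/4.4444-.5
    else: u,v=230+(u+.5)/2.963-.5,180+(v+.5)/2.963-.5
    p=ray(d,u,v,z); print(name,np.round(p,1)); return p
def L(n,p,q): v=q-p; print('  ',n,'len',np.linalg.norm(v[:2]).round(1),'ang',np.arctan2(v[1],v[0]).round(4),'mid',((p+q)/2).round(1))
a=P('fl',45,488,4);b=P('fr',407,558,4);L('front',a,b)
c=P('fenceL',130,100,30);e=P('fenceR',470,166,30);L('fence',c,e)
c=P('farL',125,133,34);e=P('farR',452,190,34);L('Afar',c,e)
c=P('nL',93,260,34);e=P('nR',430,322,34);L('Anear',c,e)
c=P('CfL',45,57,30,0);e=P('CfR',258,70,30,0);L('Cfar',c,e)
c=P('CnL',42,145,30,0);e=P('CnR',252,160,30,0);L('Cnear',c,e)
# green, red, blue dots
im=d['img'].astype(int);R,G,B=im[...,0],im[...,1],im[...,2]
ys,xs=np.where((R>150)&(G<70)&(B<70));k=(ys>190)&(ys<240)&(xs>235)&(xs<330);print('red',ray(d,xs[k].mean(),ys[k].mean(),3).round(1),k.sum())
ys,xs=np.where((G>100)&(R<80)&(B<100));k=(ys>190)&(ys<240)&(xs<190);print('green',ray(d,xs[k].mean(),ys[k].mean(),7).round(1),k.sum())
E
```

```text
fl [443.2 401.9   4. ]
fr [407.4 228.4   4. ]
   front len 177.2 ang -1.7741 mid [425.3 315.1   4. ]
fenceL [625.2 354.   30. ]
fenceR [590.7 192.9  30. ]
   fence len 164.8 ang -1.7815 mid [608.  273.4  30. ]
farL [608.9 354.2  34. ]
farR [579.1 200.3  34. ]
   Afar len 156.8 ang -1.762 mid [594.  277.2  34. ]
nL [549.5 367.8  34. ]
nR [517.8 210.1  34. ]
   Anear len 160.8 ang -1.7691 mid [533.6 289.   34. ]
CfL [584.3  68.7  30. ]
CfR [572.3 -80.4  30. ]
   Cfar len 149.6 ang -1.6511 mid [578.3  -5.9  30. ]
CnL [522.6  71.4  30. ]
CnR [509.5 -74.6  30. ]
   Cnear len 146.6 ang -1.66 mid [516.   -1.6  30. ]
red [555.   57.2   3. ] 17
green [576.9 348.    7. ] 21
```

```bash
cat >> h.py <<'E'
from scipy.spatial.transform import Rotation as Ro
def T(yaw,tilt=0):
    """tool rot: y down, jaws z along yaw+90deg; tilt = about tool x (rad)"""
    return Ro.from_euler('xyz',[-np.pi/2,0,yaw])*Ro.from_rotvec([tilt,0,0])
def go(pos,rot,cmd=None):
    s=ctrl.read_state(); p=s['eef_pos'] if cmd is None else np.array(cmd[0]); R=Ro.from_euler('xyz',s['tool_rot'] if cmd is None else cmd[1])
    print('shift cm',np.round(R.inv().apply(np.array(pos)-p)/10,2),'rot deg',np.round((R.inv()*rot).as_rotvec(degrees=True),2), 'from',p.round(1),R.as_euler('xyz').round(4))
E
python3 - <<'E'
from h import *
go([500,-3.5,230],T(-1.656),([220.956,-611.307,231.313],[-1.5708,0,-2.795]))
E
```

```text
shift cm [-46.89   0.13 -47.69] rot deg [  0.   -65.26  -0.  ] from [ 221.  -611.3  231.3] [-1.5708  0.     -2.795 ]
```

```bash
python3 -m inch '[1,-4,0,-4,0,-5,0, 1,-8,0,-8,0,-11,0, 1,-12,0,-12,0,-17,0, 1,-15,0,-15,0,-22,0, 1,-19,0,-19,0,-27,0, 1,-22,0,-22,0,-32,0, 1,-25,0,-25,0,-37,0, 1,-28,0,-28,0,-42,0, 1,-31,0,-31,0,-47,0, 1,-34,0,-34,0,-52,0, 1,-37,0,-37,0,-57,0, 1,-40,0,-40,0,-60,0]'
python3 - <<'E'
from h import *
go([500,-3.5,230],T(-1.656))
E
```

```text
clock: 1.35
eef_pos: [461.6, -97.7, 231.3]
tool_rot: [-1.571, -0.0, -1.745]
force: [0.4, -0.2, 0.1]
width: 85.7
shift cm [-9.94  0.13  2.15] rot deg [-0.   -5.09  0.01] from [461.6 -97.7 231.3] [-1.5707e+00 -1.0000e-04 -1.7449e+00]
```

```bash
python3 -m inch '[1,-3,0,1,0,-2,0, 1,-6,0,1.5,0,-4,0, 1,-9,0.1,2,0,-5.1,0, 1,-9.9,0.1,2.1,0,-5.1,0,1,-9.9,0.1,2.1,0,-5.1,0]'
python3 - <<'E'
from h import *
snap('wrist','w1'); print(ctrl.read_state()['eef_pos'])
E
```

```text
clock: 1.85
eef_pos: [499.3, -4.3, 230.1]
tool_rot: [-1.571, 0.0, -1.656]
force: [-1.3, -0.2, -0.5]
width: 85.4
[498.81953882  -6.0090575  230.06915895]
```

View pics/w1.png

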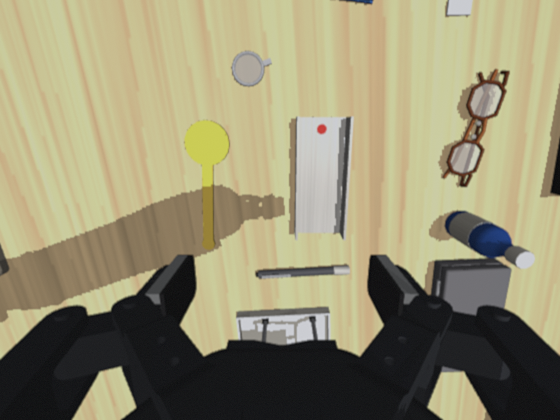

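```bash
python3 - <<'E'
from h import *
d=load('w1');im=d['img'][:,:,::-1]
cv2.imwrite('pics/w1c.png',cv2.resize(im[105:250,275:375],(414,600),interpolation=cv2.INTER_CUBIC))
print(-np.array(d['R']).T@d['t'])
E
```

```text
[505.19724069  65.17546244 373.14465168]
```

View pics/w1c.png

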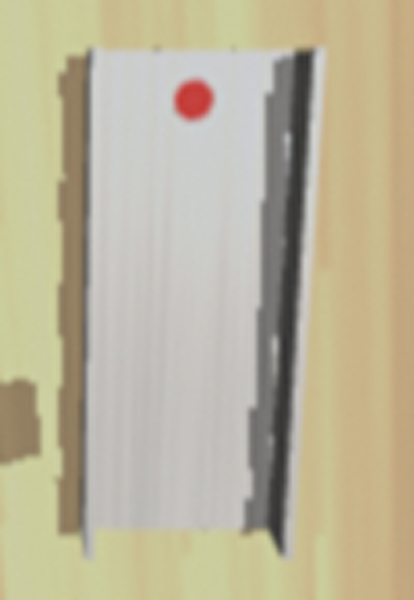

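```bash
python3 - <<'E'
from h import *
d=load('w1')
P=[ray(d,275+(u+.5)/4.138-.5,105+(v+.5)/4.138-.5,30) for u,v in [(90,48),(84,557),(326,48),(291,557)]]
for p in P: print(p.round(1))
m=sum(P)/4;print('ctr',m.round(1))
for a,b in [(0,1),(2,3),(1,3),(0,2)]:
    v=P[a]-P[b];print(np.linalg.norm(v).round(1),np.arctan2(v[1],v[0]).round(4))
E
```

```text
[522.6  74.4  30. ]
[510.  -74.1  30. ]
[586.8  68.8  30. ]
[573.3 -79.6  30. ]
ctr [548.2  -2.6  30. ]
149.0 1.486
149.0 1.4799
63.5 3.0555
64.4 3.055
```

```bash
python3 -m inch '[1,0,0,0,0,0,0,1,0,0,0,0,0,0]'
python3 - <<'E'
from h import *
go([548,-3.1,70],T(-1.658));go([548,-3.1,7],T(-1.658))
E
```

```text
clock: 2.1
eef_pos: [498.9, -7.2, 230.3]
tool_rot: [-1.571, -0.001, -1.661]
force: [0.0, 0.9, -0.6]
width: 85.2
shift cm [-0.87 16.03  4.86] rot deg [ 0.02 -0.19  0.05] from [498.9  -7.2 230.3] [-1.5711e+00 -9.0000e-04 -1.6614e+00]
shift cm [-0.88 22.33  4.87] rot deg [ 0.02 -0.19  0.05] from [498.9  -7.2 230.3] [-1.5711e+00 -9.0000e-04 -1.6614e+00]
```

```bash
python3 -m inch '[1,-0.3,4,1.5,0,-0.1,0, 1,-0.6,8,3,0,-0.2,0, 1,-0.9,12,4.5,0,-0.2,0, 1,-0.9,15,4.9,0,-0.2,0, 1,-0.9,16,4.9,0,-0.2,0,1,-0.9,16,4.9,0,-0.2,0]'
python3 - <<'E'
from h import *
go([548,-3.1,7],T(-1.658)); snap('wrist','w2')
E
```

```text
clock: 2.7
eef_pos: [547.5, -1.7, 69.3]
tool_rot: [-1.574, -0.001, -1.656]
force: [-0.6, -0.6, 0.7]
width: 85.4
shift cm [0.13 6.23 0.09] rot deg [0.19 0.1  0.05] from [547.5  -1.7  69.3] [-1.5741e+00 -8.0000e-04 -1.6563e+00]
```

View pics/w2.png

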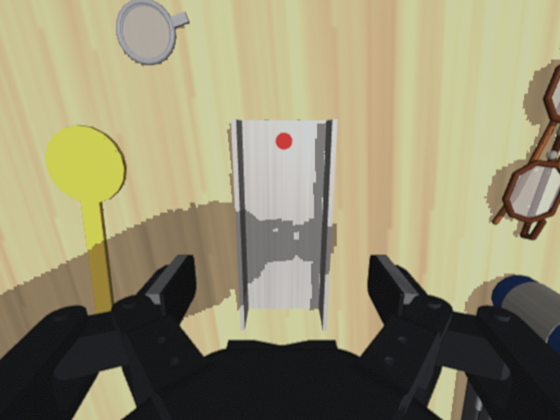

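The tray sits centred between the fingers (walls at cols 240 and 330, fingers at 193 and 370). Next I go down and grip.

```bash
python3 -m inch '[1,0,2,0.1,0,0,0, 1,0,4,0.1,0,0,0, 1,0,5.5,0.1,0,0,0, 1,0,6.2,0.1,0,0,0, 1,0,6.2,0.1,0,0,0,0.6,0,6.2,0.1,0,0,0,0.4,0,6.2,0.1,0,0,0,0.4,0,6.2,0.1,0,0,0,0.4,0,6.2,0.1,0,0,0,0.4,0,6.2,0.1,0,0,0]'
python3 - <<'E'
from h import *
print(ctrl.read_state()); snap('wrist','w3')
E
```

```text
clock: 3.75
eef_pos: [550.7, -0.9, 10.0]
tool_rot: [-1.569, 0.0, -1.655]
force: [-1.5, 0.3, 6.1]
width: 62.5
{'clock': 3.75, 'qpos': array([ 0.07023291,  0.82926569, -0.18499715,  1.9419976 ,  0.35686417,
        0.39965243, -0.47061664]), 'qd': array([-1.35194597e-04,  8.06292098e-04, -6.55567165e-04,  1.78432529e-03,
       -2.07884229e-03,  1.39596833e-03, -9.51717903e-05]), 'tau': array([-4.80113388e-02, -5.16020215e+01, -1.87203068e+00, -8.41787517e+00,
        8.44385801e-02, -4.45430232e-01,  1.31364504e-02]), 'eef_pos': array([550.67915486,  -0.88844592,   9.98531472]), 'tool_rot': array([-1.56874455e+00,  3.58804150e-06, -1.65537070e+00]), 'force': array([-1.45396145,  0.32692089,  6.08432358]), 'torque': array([0.0184244 , 0.34457289, 0.02565365]), 'width': 62.54867458842755}
```

View pics/w3.png

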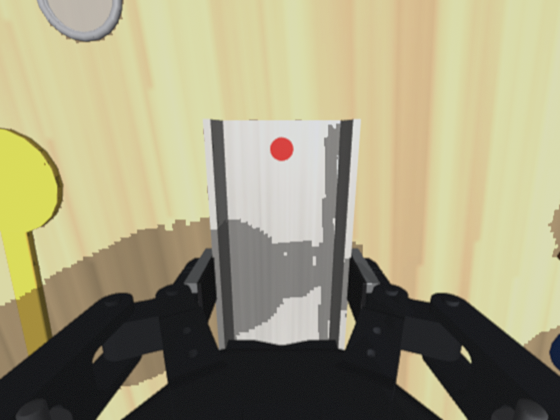

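```bash
python3 -m inch '[0.4,0,-0.5,0,0,0,0,0.4,0,-1.5,0,0,0,0,0.4,0,-3,0,0,0,0,0.4,0,-5,0,0,0,0,0.4,0,-8,0,0,0,0,0.4,0,-11,0,0,0,0,0.4,0,-14,0,0,0,0,0.4,0,-16,0,0,0,0,0.4,0,-16,0,0,0,0]'
python3 - <<'E'
from h import *
go([480,240,170],T(-1.786)); snap('wrist','w4')
E
```

```text
clock: 4.7
eef_pos: [551.9, -0.7, 171.9]
tool_rot: [-1.564, 0.001, -1.655]
force: [0.0, 0.2, -1.9]
width: 62.3
shift cm [-23.38   0.14  -9.2 ] rot deg [-0.38  7.49 -0.07] from [551.9  -0.7 171.9] [-1.5641e+00  7.0000e-04 -1.6553e+00]
```

View pics/w4.png

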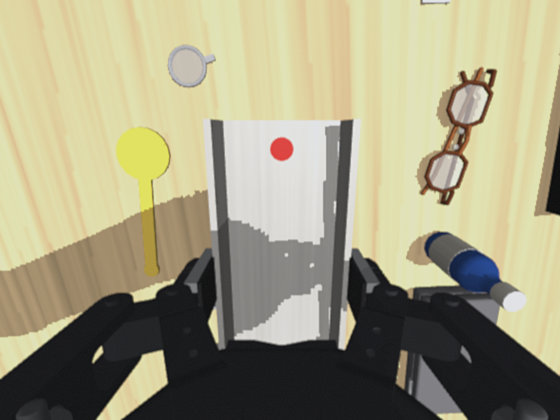

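Tray C is held, level and unchanged in the hand. I'll carry it towards the cradle.

```bash
python3 -m inch '[0.4,-1.5,0,-0.6,0,1,0,0.4,-4,0,-1.6,0,2,0,0.4,-7,0,-2.8,0,3,0,0.4,-10,0,-4,0,4,0,0.4,-13,0,-5.2,0,5,0,0.4,-16,0,-6.4,0,6,0,0.4,-19,0,-7.6,0,7,0,0.4,-21.5,0,-8.6,0,7.5,0,0.4,-23,0,-9.2,0,7.5,0,0.4,-23.4,0,-9.2,0,7.5,0,0.4,-23.4,0,-9.2,0,7.5,0,0.4,-23.4,0,-9.2,0,7.5,0]'
python3 - <<'E'
from h import *
snap('wrist','w5'); snap('top','t5'); print(ctrl.read_state()['eef_pos'],ctrl.read_state()['tool_rot'])
E
```

```text
clock: 5.95
eef_pos: [478.1, 238.4, 167.7]
tool_rot: [-1.571, -0.002, -1.788]
force: [0.7, -0.5, -1.3]
width: 63.0
[478.31813467 238.37367577 167.9923162 ] [-1.57093108e+00 -1.23762161e-03 -1.78833324e+00]
```

View pics/w5.png

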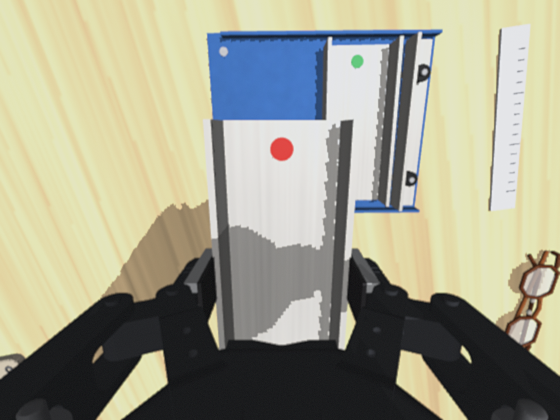

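View pics/t5.png

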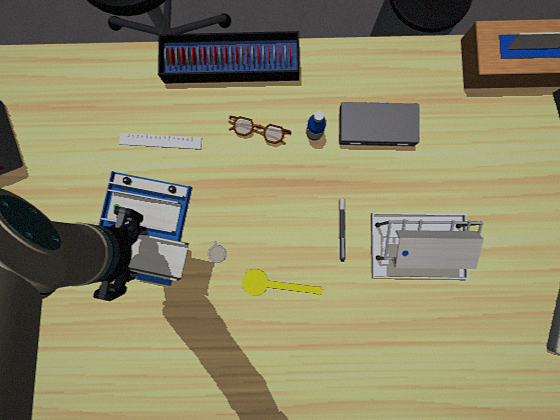

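```bash
python3 - <<'E'
from h import *
d=load('w5');im=d['img'][:,:,::-1]
cv2.imwrite('pics/w5c.png',cv2.resize(im[20:220,200:450],(750,600),interpolation=cv2.INTER_CUBIC))
E
```

```text
(no output)
```

View pics/w5c.png

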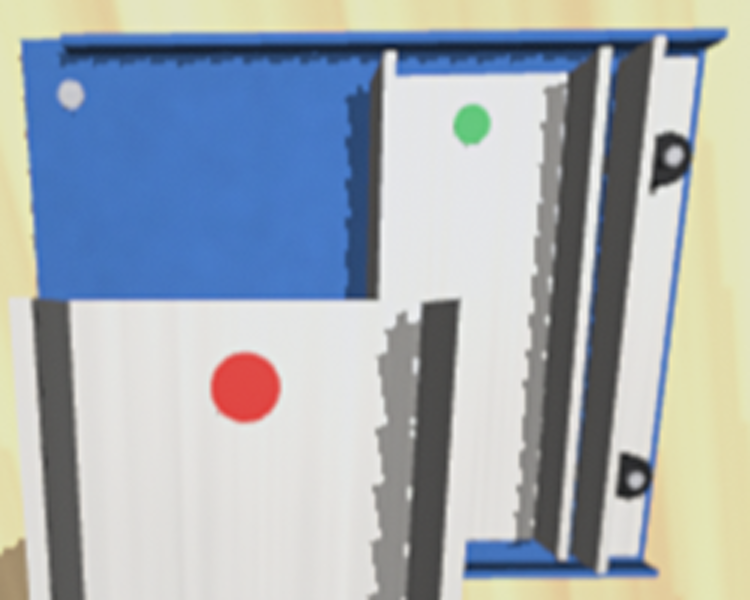

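```bash
python3 - <<'E'
from h import *
d=load('w5')
def P(u,v,z): return ray(d,200+(u+.5)/3-.5,20+(v+.5)/3-.5,z)
def L(n,p,q): v=p-q; print(n,'len',np.linalg.norm(v[:2]).round(1),'ang',np.arctan2(v[1],v[0]).round(4),'ends',p.round(1),q.round(1))
f1,f2=P(653,38,30),P(596,573,30);L('fence',f1,f2)
L('Afar out',P(612,48,34),P(568,558,34))
n=P(384,50,34);n2=P(372,298,34);L('Anear out',n,n2)
L('front',P(22,40,4),P(40,298,4))
L('cheek1 in',P(66,54,16),P(590,44,16))
L('cheek2',P(466,566,16),P(650,566,16))
F=(f1+f2)/2;F[2]=4
yv=(f1-f2)/np.linalg.norm(f1-f2);xv=np.array([yv[1],-yv[0],0])
print('F',F,'yaw x',np.arctan2(xv[1],xv[0]))
for nm,p in [('Afar0',P(612,48,34)),('Afar1',P(568,558,34)),('Anear0',n),('Anear1',n2),('front',P(22,40,4)),('front1',P(40,298,4)),('c1',P(66,54,16)),('c1b',P(590,44,16)),('c2',P(560,566,16))]: print(nm,((p-F)@xv).round(1),((p-F)@yv).round(1))
E
```

```text
fence len 159.6 ang 1.3614 ends [623.3 356.5  30. ] [590.1 200.4  30. ]
Afar out len 149.7 ang 1.3716 ends [609.9 355.8  34. ] [580.3 209.1  34. ]
Anear out len 67.1 ang 1.3422 ends [546.9 369.3  34. ] [531.7 303.9  34. ]
front len 77.2 ang 1.3609 ends [442.5 403.4   4. ] [426.5 327.8   4. ]
cheek1 in len 157.9 ang 2.9402 ends [456.4 393.1  16. ] [611.2 361.5  16. ]
cheek2 len 64.8 ang 2.9239 ends [550.5 207.5  16. ] [613.8 193.5  16. ]
F [606.72090395 278.45826218   4.        ] yaw x -0.20942335736875092
Afar0 -13.0 76.3
Afar1 -11.4 -73.4
Anear0 -77.4 76.4
Anear1 -78.7 9.3
front -186.6 88.1
front1 -186.6 10.8
c1 -170.8 80.9
c1b -12.9 82.2
c2 -7.1 -81.3
```

```bash
python3 - <<'E'
from h import *
go([477,307.8,60],T(-1.780))
E
```

```text
shift cm [-6.76 10.79 -1.63] rot deg [ 0.01 -0.48  0.07] from [478.3 238.4 168. ] [-1.5709e+00 -1.2000e-03 -1.7883e+00]
```

```bash
python3 -m inch '[0.4,-2,0,-0.5,0,0,0,0.4,-4,1,-1,0,-0.4,0,0.4,-6,3,-1.6,0,-0.5,0,0.4,-6.8,5,-1.6,0,-0.5,0,0.4,-6.8,7,-1.6,0,-0.5,0,0.4,-6.8,9,-1.6,0,-0.5,0,0.4,-6.8,10.5,-1.6,0,-0.5,0,0.4,-6.8,10.8,-1.6,0,-0.5,0,0.4,-6.8,10.8,-1.6,0,-0.5,0,0.4,-6.8,10.8,-1.6,0,-0.5,0]'
python3 - <<'E'
from h import *
snap('wrist','w6');go([477,307.8,14],T(-1.780)); snap('scene','s6')
d=load('s6')['img'][:,:,::-1]; cv2.imwrite('pics/s6c.png',cv2.resize(d[110:210,230:400],(800,470),interpolation=cv2.INTER_CUBIC))
E
```

```text
clock: 7.05
eef_pos: [477.5, 309.9, 61.1]
tool_rot: [-1.57, 0.001, -1.778]
force: [-0.0, 0.7, -1.0]
width: 62.7
shift cm [ 0.24  4.73 -0.02] rot deg [-0.07  0.12 -0.07] from [477.6 310.1  61.3] [-1.5696e+00  1.2000e-03 -1.7778e+00]
```

View pics/w6.png

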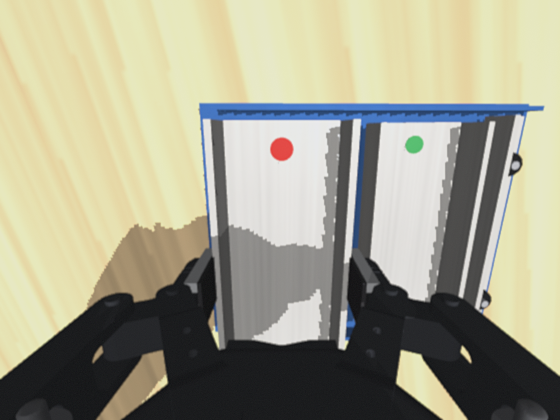

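View pics/s6c.png

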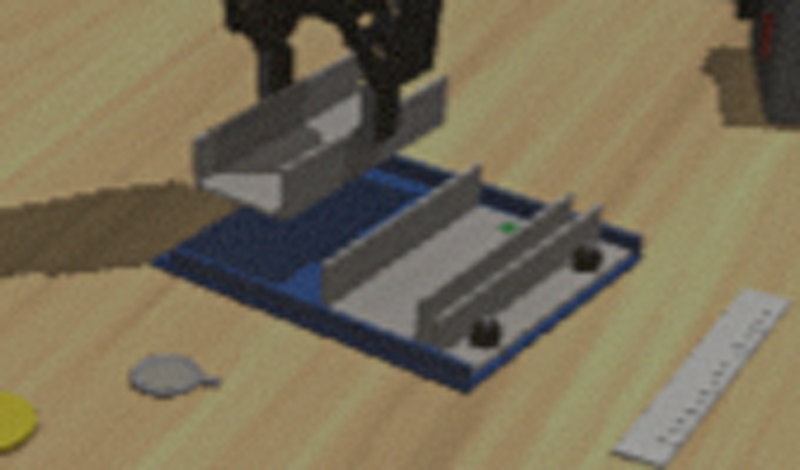

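```bash
python3 -m inch '[0.4,0.2,1,0,0,0,0,0.4,0.2,2,0,0,0,0,0.4,0.2,3,0,0,0,0,0.4,0.2,3.8,0,0,0,0,0.4,0.2,4.2,0,0,0,0,0.4,0.2,4.4,0,0,0,0,0.4,0.2,4.4,0,0,0,0,0.4,0.2,4.4,0,0,0,0]'
python3 - <<'E'
from h import *
snap('wrist','w7');print(ctrl.read_state()['eef_pos'],ctrl.read_state()['force'])
E
```

```text
clock: 7.95
eef_pos: [476.6, 308.2, 16.5]
tool_rot: [-1.57, 0.0, -1.777]
force: [-0.7, -0.7, -2.3]
width: 62.5
[476.62305291 308.19475594  16.63554816] [ 0.29185049 -0.63840569 -1.66496752]
```

View pics/w7.png

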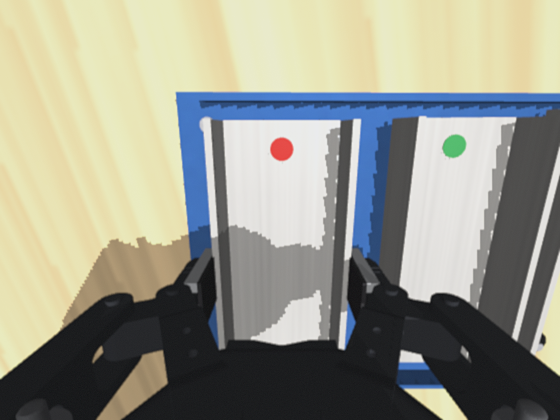

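```bash
python3 -m inch '[0.4,0,0.1,0,0,0,0,0.4,0,0.2,0,0,0,0,0.4,0,0.2,0,0,0,0]'; python3 -m inch '[0.4,0,0.1,0,0,0,0,0.4,0,0.1,0,0,0,0]'
```

```text
clock: 8.3
eef_pos: [476.4, 307.9, 14.3]
tool_rot: [-1.571, -0.0, -1.777]
force: [0.3, 0.4, -1.9]
width: 62.6
clock: 8.5
eef_pos: [476.4, 308.0, 14.0]
tool_rot: [-1.57, -0.0, -1.777]
force: [-1.8, -0.9, 4.3]
width: 62.8
```

```bash
python3 -m inch '[0.75,0,0,0,0,0,0,0.8,0,0,0,0,0,0,0.83,0,0,0,0,0,0,0.85,0,0,0,0,0,0,0.85,0,0,0,0,0,0]';python3 - <<'E'
from h import *
snap('wrist','w8')
E
```

```text
clock: 9.0
eef_pos: [476.4, 308.0, 13.3]
tool_rot: [-1.571, 0.0, -1.777]
force: [0.4, -0.1, -0.5]
width: 72.4
```

View pics/w8.png

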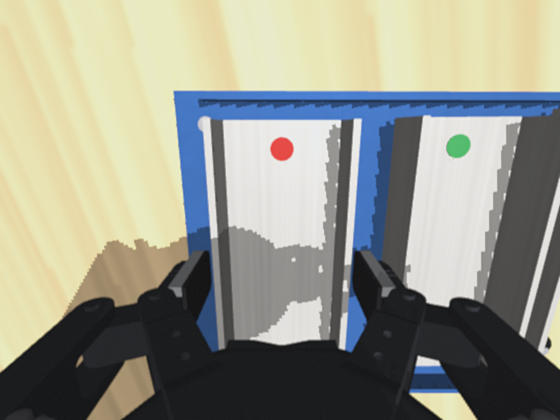

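```bash
python3 -m inch '[0.85,0,-1,0,0,0,0,0.85,0,-2.5,0,0,0,0,0.85,0,-4.5,0,0,0,0,0.85,0,-6,0,0,0,0,0.4,0,-6.5,-2,0,0,0,0,0,-6.5,-4.5,0,0,0,0,0,-6.5,-6.5,0,0,0,0,0,-6.5,-6.5,0,0,0,0,0,-6.5,-6.5,0,0,0]'
python3 - <<'E'
from h import *
s=ctrl.read_state()
snap('wrist','w9');snap('top','t9')
F=np.array([606.7,278.5]);xv=np.array([.9782,-.2079]);yv=np.array([.2079,.9782])
e=s['eef_pos'][:2]-F; print(e@xv,e@yv)
E
```

```text
clock: 9.95
eef_pos: [413.6, 321.8, 79.4]
tool_rot: [-1.569, 0.001, -1.777]
force: [1.2, -0.3, 0.0]
width: 0.6
-197.86879830646612 2.2101306370745943
```

View pics/w9.png

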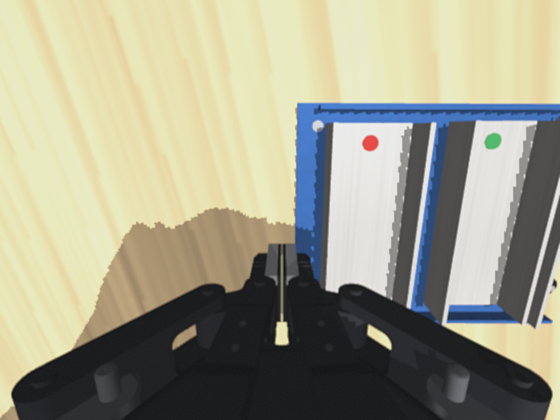

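```bash
python3 -m inch '[0,0.2,1.5,0,0,0,0,0,0.2,3,0,0,0,0,0,0.2,4.5,0,0,0,0,0,0.2,6,0,0,0,0,0,0.2,6.5,0,0,0,0,0,0.2,6.5,0.3,0,0,0,0,0.2,6.5,0.6,0,0,0,0,0.2,6.5,0.9,0,0,0,0,0.2,6.5,1.2,0,0,0,0,0.2,6.5,1.5,0,0,0,0,0.2,6.5,1.8,0,0,0,0,0.2,6.5,2.1,0,0,0]';python3 -m inch '[0,0,0,0.3,0,0,0,0,0,0,0.6,0,0,0,0,0,0,0.9,0,0,0,0,0,0,1.2,0,0,0,0,0,0,1.5,0,0,0,0,0,0,1.7,0,0,0,0,0,0,1.9,0,0,0,0,0,0,2,0,0,0]'
python3 - <<'E'
from h import *
s=ctrl.read_state()
snap('wrist','w10');snap('top','t10')
F=np.array([606.7,278.5]);xv=np.array([.9782,-.2079]);yv=np.array([.2079,.9782])
e=s['eef_pos'][:2]-F; print(e@xv,e@yv)
E
```

```text
clock: 11.25
eef_pos: [432.9, 315.0, 13.4]
tool_rot: [-1.571, -0.0, -1.777]
force: [-1.6, -0.2, 0.7]
width: -0.3
clock: 12.05
eef_pos: [452.7, 310.9, 13.3]
tool_rot: [-1.571, -0.0, -1.777]
force: [-1.5, -0.0, 1.6]
width: 0.2
-157.36076669615358 -0.3455721611924419
```

View pics/w10.png

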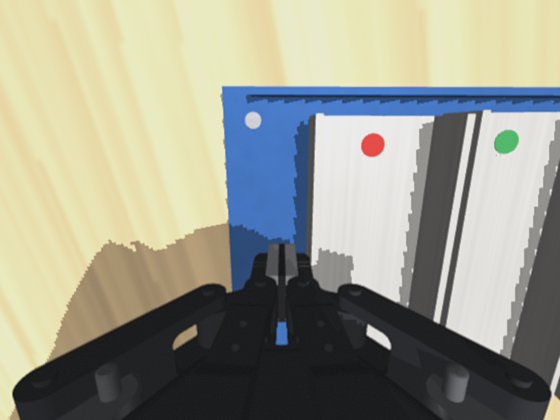

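```bash
python3 -m inch '[0,0,0,0.2,0,0,0,0,0,0,0.4,0,0,0,0,0,0,0.6,0,0,0,0,0,0,0.8,0,0,0,0,0,0,0.8,0,0,0]';python3 -m inch '[0,0,0,0.1,0,0,0,0,0,0,0.2,0,0,0,0,0,0,0.2,0,0,0]'
python3 - <<'E'
from h import *
s=ctrl.read_state()
d=snap('top','t11')
F=np.array([606.7,278.5]);xv=np.array([.9782,-.2079]);yv=np.array([.2079,.9782])
e=s['eef_pos'][:2]-F; print(e@xv,e@yv)
im=d['img'][:,:,::-1]; cv2.imwrite('pics/t11c.png',cv2.resize(im[160:295,80:215],(600,600),interpolation=cv2.INTER_CUBIC))
d=snap('wrist','w11');cv2.imwrite('pics/w11c.png',cv2.resize(d['img'][60:340,200:560,::-1],(771,600)))
E
```

```text
clock: 12.65
eef_pos: [460.7, 309.2, 13.3]
tool_rot: [-1.57, 0.0, -1.778]
force: [-0.1, -0.1, -1.2]
width: 0.0
clock: 12.95
eef_pos: [462.4, 308.8, 13.3]
tool_rot: [-1.571, 0.0, -1.777]
force: [-1.4, -0.0, -0.2]
width: 0.1
-147.43339667964526 -0.31959531820902753
```

View pics/t11c.png

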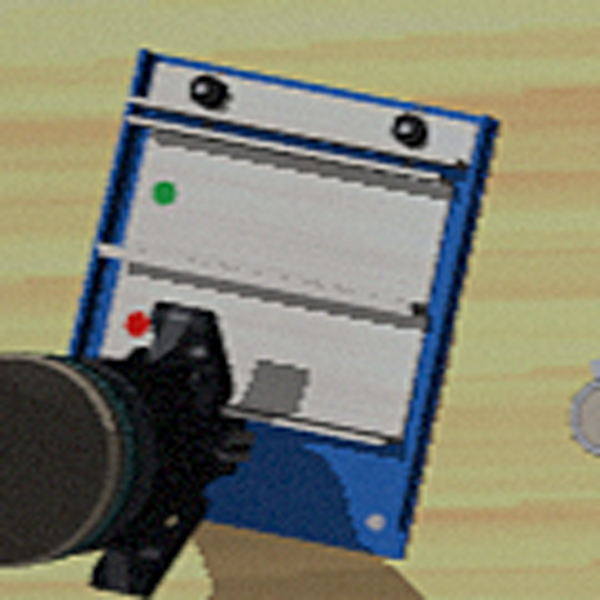

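View pics/w11c.png

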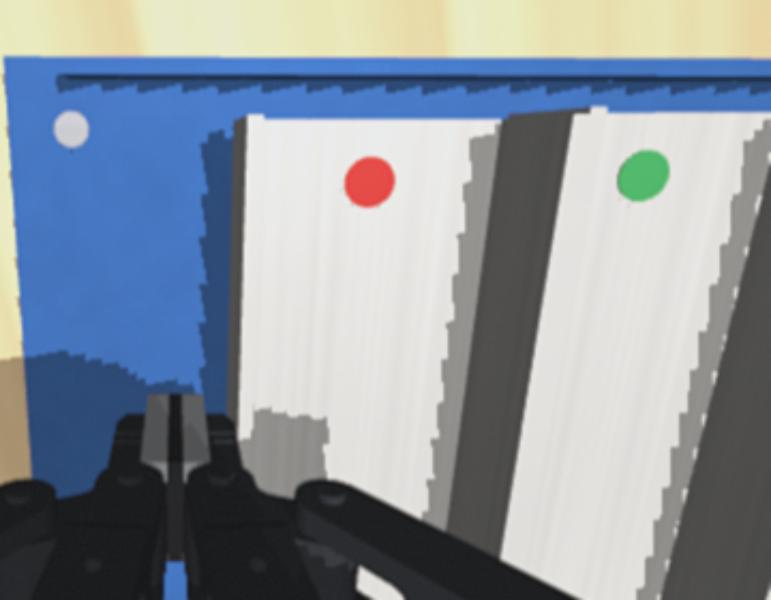

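```bash
python3 -m inch '[0,0,0,0.1,0,0,0,0,0,0,0.2,0,0,0,0,0,0,0.3,0,0,0,0,0,0,0.3,0,0,0]';python3 -m inch '[0,0,0,0.05,0,0,0,0,0,0,0.1,0,0,0,0,0,0,0.1,0,0,0]'
python3 - <<'E'
from h import *
s=ctrl.read_state()
d=snap('top','t12')
F=np.array([606.7,278.5]);xv=np.array([.9782,-.2079]);yv=np.array([.2079,.9782])
e=s['eef_pos'][:2]-F; print(e@xv,e@yv)
im=d['img'][:,:,::-1]; cv2.imwrite('pics/t12c.png',cv2.resize(im[165:245,95:205],(800,582),interpolation=cv2.INTER_CUBIC))
E
```

```text
clock: 13.45
eef_pos: [465.6, 308.2, 13.3]
tool_rot: [-1.57, 0.0, -1.778]
force: [-0.7, 1.0, 0.5]
width: -0.4
clock: 13.75
eef_pos: [466.3, 308.1, 13.3]
tool_rot: [-1.571, 0.0, -1.777]
force: [-0.8, 0.3, 0.1]
width: -0.4
-143.49031203386505 -0.2694845994060031
```

View pics/t12c.png

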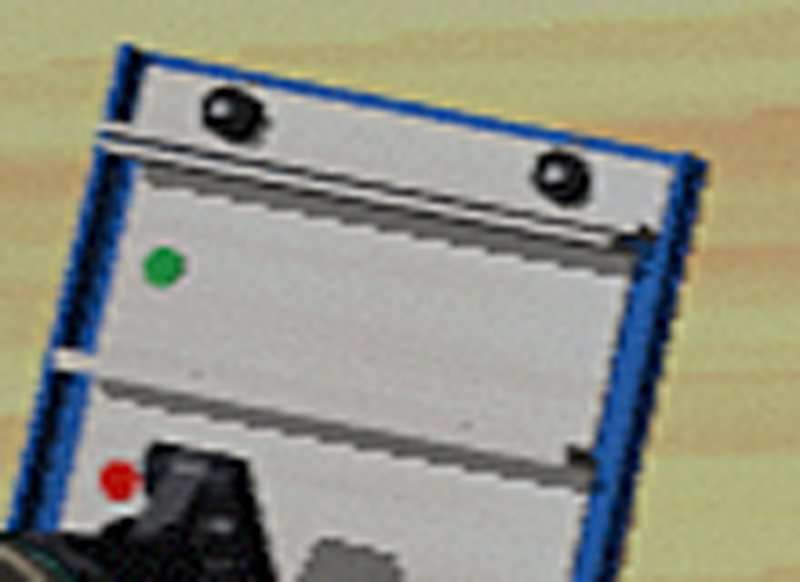

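```bash
python3 -m inch '[0,0,0,0.05,0,0,0,0,0,0,0.1,0,0,0,0,0,0,0.1,0,0,0]';python3 -m inch '[0,0,0,0.05,0,0,0,0,0,0,0.05,0,0,0]';python3 -m inch '[0,0,0,0.05,0,0,0,0,0,0,0.05,0,0,0]'
```

```text
clock: 14.1
eef_pos: [467.3, 307.8, 13.3]
tool_rot: [-1.571, 0.0, -1.777]
force: [-1.5, 0.8, 0.1]
width: -0.2
clock: 14.3
eef_pos: [467.8, 307.8, 13.3]
tool_rot: [-1.571, 0.0, -1.777]
force: [-0.7, 0.4, 0.4]
width: 0.1
clock: 14.5
eef_pos: [468.3, 307.6, 13.3]
tool_rot: [-1.571, 0.0, -1.777]
force: [-1.0, -0.2, -1.0]
width: -0.1
```

```bash
for i in 1 2 ; do python3 -m inch '[0,0,0,0.05,0,0,0,0,0,0,0.05,0,0,0]'|grep -E 'eef|force'; done; python3 - <<'E'
from h import *
d=snap('top','t13')
im=d['img'][:,:,::-1]; cv2.imwrite('pics/t13c.png',cv2.resize(im[165:245,95:205],(800,582),interpolation=cv2.INTER_CUBIC))
E
```

```text
eef_pos: [468.3, 307.7, 13.3]
force: [-2.5, 0.7, 1.2]
eef_pos: [468.6, 307.9, 13.3]
force: [-2.5, 1.0, 1.6]
```

View pics/t13c.png

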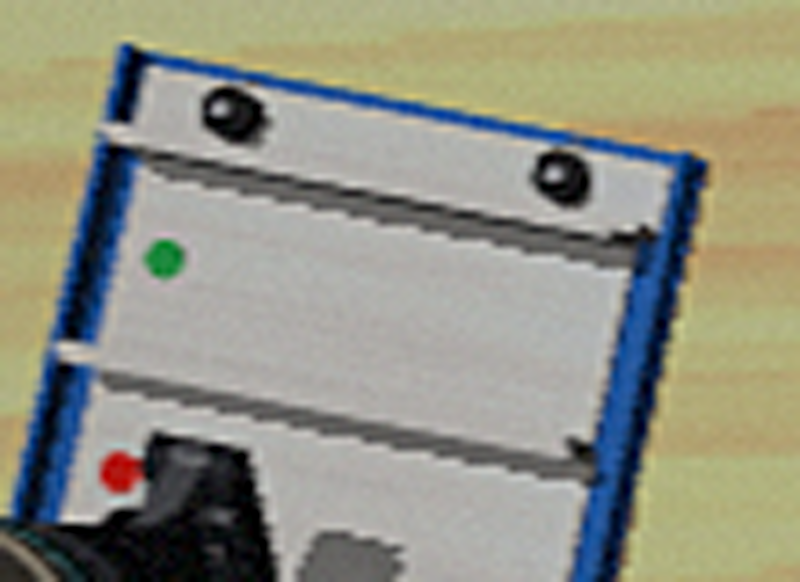

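```bash
for i in 1 2 ; do python3 -m inch '[0,0,0,0.05,0,0,0,0,0,0,0.05,0,0,0]'|grep -E 'eef|force'; done
```

```text
eef_pos: [468.6, 307.9, 13.3]
force: [-5.5, 1.7, 1.8]
eef_pos: [468.7, 307.9, 13.3]
force: [-6.0, 2.0, 2.6]
```

Force climbs to about 6 N and the arm stalls, so both trays are tight to the fence. I'll back off and lift, then look at the cradle and the drainer.

```bash
python3 -m inch '[0,0,0,-1,0,0,0,0,0,0,-2.5,0,0,0,0,0,-2,-3,0,0,0,0,0,-6,-3,0,0,0,0,0,-10,-3,0,0,0,0,0,-14,-3,0,0,0,0,0,-18,-3,0,0,0,0,0,-20,-3,0,0,0,0,0,-20,-3,0,0,0]'
python3 - <<'E'
from h import *
d=snap('wrist','w14')
cv2.imwrite('pics/w14c.png',cv2.resize(d['img'][60:360,240:560,::-1],(640,600),interpolation=cv2.INTER_CUBIC))
go([430,-230,250],T(-1.6))
E
```

```text
clock: 16.25
eef_pos: [442.1, 314.7, 216.5]
tool_rot: [-1.565, 0.005, -1.777]
force: [0.8, 0.4, 0.5]
width: -0.1
shift cm [53.44 -3.62 10.08] rot deg [ -0.18 -10.17  -0.1 ] from [441.1 313.8 214.6] [-1.5679  0.0021 -1.7774]
```

View pics/w14c.png

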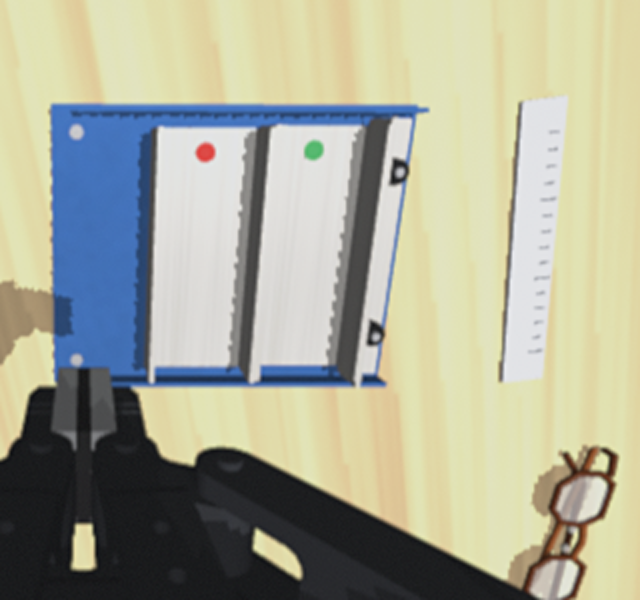

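```bash
python3 - <<'E'
from h import *
d=load('w14')
P=lambda u,v,z: ray(d,240+(u+.5)/2-.5,60+(v+.5)/2-.5,z)
F=np.array([606.7,278.5,4]);xv=np.array([.9782,-.2079,0]);yv=np.array([.2079,.9782,0])
for n,u,v,z in [('Cn0',155,128,34),('Cn1',148,382,34),('seam0',266,127,34),('seam1',253,382,34),('fence1',357,384,30),('front0',52,106,4),('c1',75,114,16),('c1b',420,109,16),('c2',380,382,16)]:
    p=P(u,v,z);print(n,p.round(1),((p-F)@xv).round(1),((p-F)@yv).round(1))
E
```

```text
Cn0 [495.6 377.9  34. ] -129.4 74.1
Cn1 [465.5 232.3  34. ] -128.5 -74.5
seam0 [554.4 366.   34. ] -69.3 74.7
seam1 [528.2 219.   34. ] -64.4 -74.6
fence1 [592.  202.2  30. ] 1.5 -77.7
front0 [442.5 402.1   4. ] -186.3 86.7
c1 [454.7 394.5  16. ] -172.8 81.9
c1b [646.7 356.8  16. ] 22.8 84.9
c2 [612.4 192.8  16. ] 23.4 -82.6
```

```bash
python3 -m inch '[0.5,3,-1,0.6,0,-1,0,1,7,-2,1.4,0,-2,0,1,11,-3,2.2,0,-3,0,1,15.5,-3.6,3,0,-4,0,1,20,-3.6,3.8,0,-5,0,1,24.5,-3.6,4.6,0,-6,0,1,29,-3.6,5.4,0,-7,0,1,33.5,-3.6,6.3,0,-8,0,1,38,-3.6,7.1,0,-9,0,1,42.5,-3.6,8,0,-10,0,1,46.5,-3.6,8.8,0,-10,0,1,50,-3.6,9.4,0,-10,0]';python3 -m inch '[1,2,0,0.4,0,0,0,1,3.4,0,0.7,0,0,0,1,3.4,0,0.7,0,0,0,1,3.4,0,0.7,0,0,0]'
python3 - <<'E'
from h import *
d=snap('wrist','w15')
print(-np.array(d['R']).T@d['t'])
E
```

```text
clock: 17.5
eef_pos: [428.7, -197.3, 247.7]
tool_rot: [-1.573, 0.0, -1.605]
force: [0.6, 0.2, 0.1]
width: 85.3
clock: 17.9
eef_pos: [435.8, -228.0, 248.5]
tool_rot: [-1.572, 0.001, -1.602]
force: [-0.0, 0.9, -0.1]
width: 85.2
[ 438.16372364 -158.49368606  391.61695408]
```

View pics/w15.png

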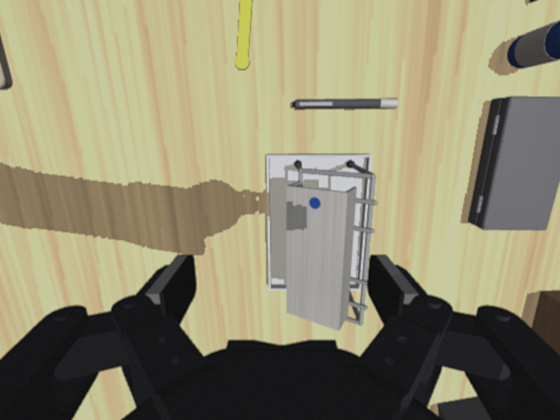

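```bash
python3 - <<'E'
from h import *
im=load('w15')['img'][:,:,::-1]
cv2.imwrite('pics/w15c.png',cv2.resize(im[140:340,240:400],(480,600),interpolation=cv2.INTER_CUBIC))
im=load('top0')['img'][:,:,::-1]
cv2.imwrite('pics/t0c.png',cv2.resize(im[205:290,365:495],(780,510),interpolation=cv2.INTER_CUBIC))
im=load('scene0')['img'][:,:,::-1]
cv2.imwrite('pics/s0c.png',cv2.resize(im[220:370,70:220],(600,600),interpolation=cv2.INTER_CUBIC))
E
```

```text
(no output)
```

View pics/w15c.png

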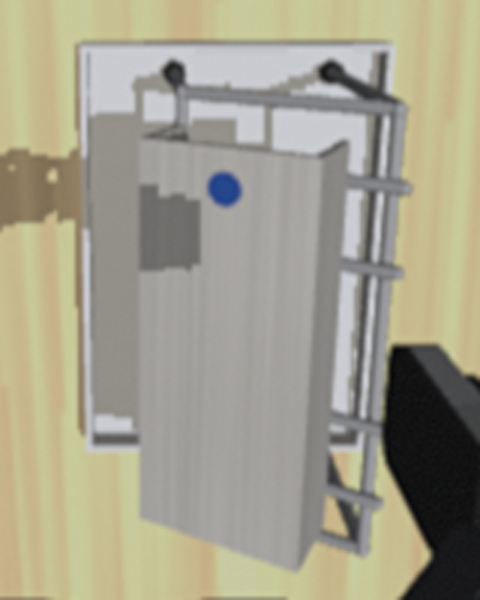

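View pics/t0c.png

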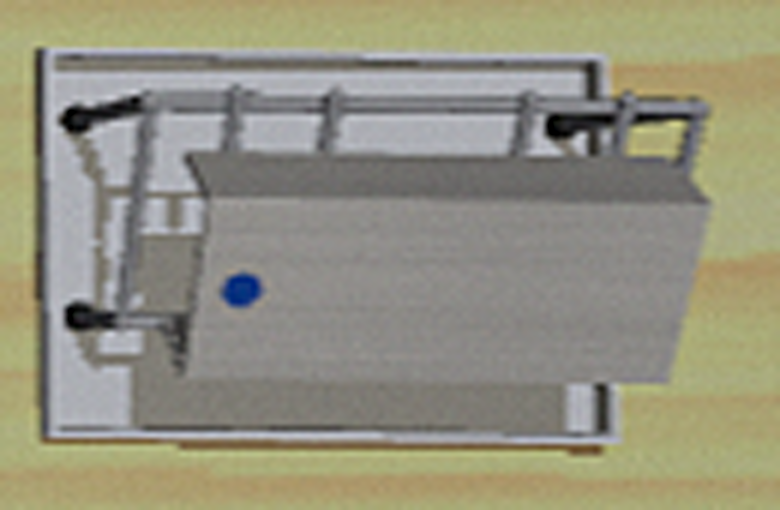

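View pics/s0c.png

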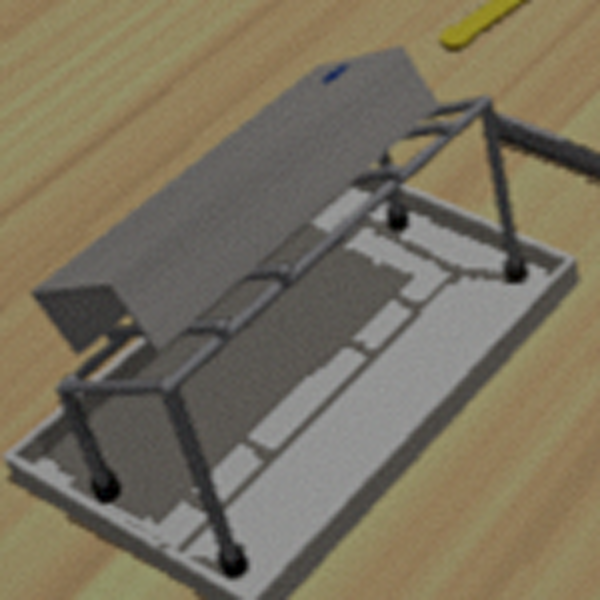

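```bash
python3 - <<'E'
from h import *
a=load('w15');b=load('top0')
def M(d): 
    K=np.array([[d['fx'],0,d['cx']],[0,d['fy'],d['cy']],[0,0,1]]);return K@np.c_[d['R'],d['t']]
wp=[(140,138),(320,156),(298,571),(140,518),(224,188)]
tp=[(185,378),(212,197),(710,203),(667,383),(241,289)]
A=np.array([(240+(u+.5)/3-.5,140+(v+.5)/3-.5) for u,v in wp]).T
B=np.array([(365+(u+.5)/6-.5,205+(v+.5)/6-.5) for u,v in tp]).T
X=cv2.triangulatePoints(M(a),M(b),A,B);X=(X[:3]/X[3]).T
print(X.round(1))
print('reproj',[ (proj(a,x)-A.T[i]).round(1).tolist()+(proj(b,x)-B.T[i]).round(1).tolist() for i,x in enumerate(X)])
for i,j in [(0,1),(3,2),(0,3),(1,2)]: print(i,j,np.linalg.norm(X[i]-X[j]).round(1),(X[j]-X[i]).round(1))
ex=(X[1]-X[0])+(X[2]-X[3]);ex/=np.linalg.norm(ex);ey=(X[0]-X[3])+(X[1]-X[2]);ey/=np.linalg.norm(ey)
ez=np.cross(ex,ey);print('ex',ex.round(3),'ey',ey.round(3),'tilt',np.degrees(np.arccos(ez[2])),'yaw ey',np.arctan2(ey[1],ey[0]))
print('back ctr',X[:4].mean(0),'ctr',X[:4].mean(0)-15*ez)
E
```

```text
[[ 441.3 -217.3  101.2]
 [ 496.7 -220.3  127.3]
 [ 492.4 -368.9  130. ]
 [ 437.2 -366.6  100.2]
 [ 468.7 -234.2  107. ]]
reproj [[0.6, 0.5, -0.1, 0.2], [0.4, 1.4, -0.4, 0.1], [0.1, -0.1, 0.0, 0.0], [0.5, -0.1, 0.0, 0.2], [0.1, 0.5, -0.1, 0.0]]
0 1 61.3 [55.5 -3.1 26. ]
3 2 62.7 [55.2 -2.2 29.7]
0 3 149.4 [  -4.1 -149.3   -1. ]
1 2 148.6 [  -4.4 -148.5    2.7]
ex [ 0.892 -0.043  0.45 ] ey [ 0.028  1.    -0.006] tilt 26.739020628600265 yaw ey 1.5424448368495982
back ctr [ 466.89251114 -293.28491623  114.68661154] ctr [ 473.62944869 -293.55244629  101.29063388]
```

```bash
python3 - <<'E'
from h import *
R=T(-1.599,np.radians(30)); M=R.as_matrix(); print(M.round(3))
bc=np.array([466.9,-293.3,114.7]); ctr=bc+15*M[:,1]; print('ctr',ctr)
tcp=bc+23*M[:,1]; print('tcp',tcp)
go(tcp-90*M[:,1],R); go(tcp,R)
d=load('w15'); print([ray(d,240+u/3,140+v/3,8).round(0) for u,v in [(82,45),(393,45),(88,448),(360,448)]])
E
```

```text
[[-0.028  0.5    0.866]
 [-1.    -0.014 -0.024]
 [-0.    -0.866  0.5  ]]
ctr [ 474.39701727 -293.51149951  101.70961894]
tcp [ 478.39542648 -293.62429924   94.78141571]
shift cm [ 6.49  7.6  -0.06] rot deg [30.06 -0.11 -0.04] from [ 436.  -227.6  248.8] [-1.5718e+00  1.3000e-03 -1.6007e+00]
shift cm [ 6.49 15.39  4.45] rot deg [30.06 -0.11 -0.04] from [ 436.  -227.6  248.8] [-1.5718e+00  1.3000e-03 -1.6007e+00]
[array([ 418., -194.,    8.]), array([ 553., -198.,    8.]), array([ 412., -392.,    8.]), array([ 547., -396.,    8.])]
```

```bash
python3 -m inch '[1,2,0,0,8,0,0,1,4,0,0,16,0,0,1,5.5,2,0,24,0,0,1,6.5,4,0,30,0,0,1,6.5,6,0,30,0,0,1,6.5,7.5,-0.1,30,0,0,1,6.5,7.6,-0.1,30,0,0,1,6.5,7.6,-0.1,30,0,0]'
python3 - <<'E'
from h import *
R=T(-1.599,np.radians(30)); M=R.as_matrix();bc=np.array([466.9,-293.3,114.7]); tcp=bc+23*M[:,1]
go(tcp-40*M[:,1],R); go(tcp,R); snap('wrist','w16')
E
```

```text
clock: 18.75
eef_pos: [434.5, -304.3, 192.1]
tool_rot: [-1.073, 0.018, -1.586]
force: [1.4, -1.6, -0.0]
width: 85.3
shift cm [-1.05  6.66 -0.91] rot deg [ 1.51  0.17 -1.27] from [ 434.5 -304.3  192.1] [-1.0734  0.0179 -1.5855]
shift cm [-0.96 10.65 -0.8 ] rot deg [ 1.51  0.17 -1.27] from [ 434.5 -304.3  192.1] [-1.0734  0.0179 -1.5855]
```

View pics/w16.png

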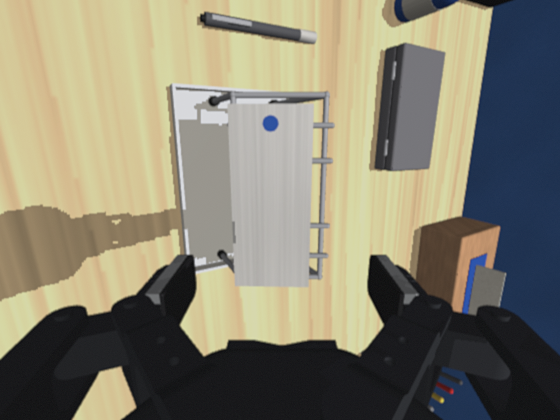

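```bash
python3 -m inch '[1,0,0,0,0,0,0,1,0,0,0,0,0,0,1,0,0,0,0,0,0]'
python3 - <<'E'
from h import *
R=T(-1.599,np.radians(30)); M=R.as_matrix();bc=np.array([466.9,-293.3,114.7]); tcp=bc+23*M[:,1]
go(tcp-40*M[:,1],R); go(tcp,R)
E
```

```text
clock: 19.1
eef_pos: [435.8, -304.6, 193.6]
tool_rot: [-1.07, 0.021, -1.592]
force: [1.1, 0.4, 0.3]
width: 85.4
shift cm [-1.07  6.73 -1.13] rot deg [ 1.34 -0.21 -1.24] from [ 435.8 -304.6  193.6] [-1.0705  0.0206 -1.5916]
shift cm [-0.98 10.72 -1.04] rot deg [ 1.34 -0.21 -1.24] from [ 435.8 -304.6  193.6] [-1.0705  0.0206 -1.5916]
```

```bash
python3 - <<'E'
from h import *
print(ctrl.read_state()['qpos'].round(3))
E
python3 -m inch '[1,-1,2,-1,1.3,-0.2,-1.2,1,-1,4,-1,1.3,-0.2,-1.2,1,-1,6,-1.1,1.3,-0.2,-1.2,1,-1,6.7,-1.1,1.3,-0.2,-1.2,1,-1,6.7,-1.1,1.3,-0.2,-1.2,1,-1,6.7,-1.1,1.3,-0.2,-1.2]'
python3 - <<'E'
from h import *
R=T(-1.599,np.radians(30)); M=R.as_matrix();bc=np.array([466.9,-293.3,114.7]); tcp=bc+23*M[:,1]
go(tcp,R);print(ctrl.read_state()['qpos'].round(3)); snap('wrist','w17')
E
```

```text
[ 1.016  0.45  -0.314  2.236 -1.1    0.233  1.78 ]
clock: 19.7
eef_pos: [463.5, -314.8, 161.4]
tool_rot: [-1.094, 0.038, -1.578]
force: [0.5, -0.8, 0.4]
width: 85.8
shift cm [-1.88  6.66 -1.78] rot deg [ 2.71  0.01 -2.49] from [ 463.5 -314.8  161.4] [-1.0942  0.038  -1.5781]
[ 0.941  0.539 -0.258  2.17  -1.099  0.233  1.777]
```

View pics/w17.png

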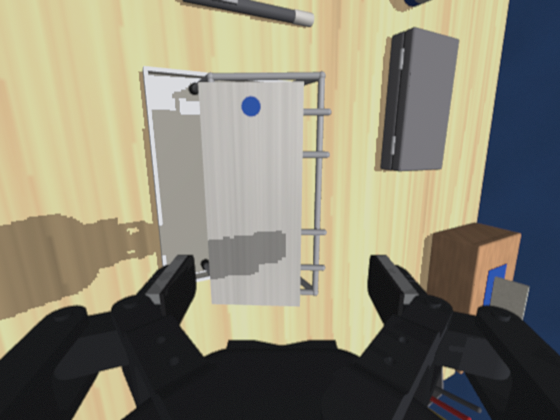

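The controller has driven q5 (-1.1) and q6 (0.233) to their limits, so this wrist branch can't reach a 30° tilt here. I'll work out the arm's kinematics from the readings and find a branch with room.

```bash
cat > kin.py <<'E'
from h import *
import itertools,json
D=[([1.15821725,0.62913738,0.03848624,1.51812624,-0.02698858,0.99626956,-0.02000582],[220.767,-610.874,230.602],[-1.57221744,0,-2.79484351]),
([0.07023291,0.82926569,-0.18499715,1.9419976,0.35686417,0.39965243,-0.47061664],[550.679,-0.888,9.985],[-1.56874,0,-1.65537])]
E
python3 - <<'E'
from kin import *
s=ctrl.read_state(); D.append((list(s['qpos']),list(s['eef_pos']),list(s['tool_rot'])))
open('kin.py','a').write('D.append(%r)\n'%(tuple(map(lambda v:[float(x) for x in v],D[-1])),))
best=[]
ax={'z':[0,0,1],'y':[0,1,0],'x':[1,0,0]}
for sg in itertools.product([1,-1],repeat=7):
    for k in range(1):
        Rs=[]
        for q,p,r in D:
            R=Ro.identity()
            for i,a in enumerate('zyzyzyz'): R=R*Ro.from_rotvec(np.array(ax[a])*sg[i]*q[i])
            Rs.append(R.inv()*Ro.from_euler('xyz',r))
        # right const should be equal (left const: yaw offset absorbed? try base offsets)
        e=sum((Rs[0].inv()*x).magnitude() for x in Rs[1:])
        best.append((e,sg,Rs[0].as_matrix().round(2).tolist()))
best.sort(key=lambda t:t[0]);
for b in best[:6]: print(b)
E
```

```text
(7.993584367907456e-05, (-1, 1, -1, 1, -1, 1, -1), [[-0.0, -0.0, -1.0], [-1.0, 0.0, 0.0], [0.0, 1.0, -0.0]])
(0.966025697567285, (-1, -1, -1, -1, -1, -1, -1), [[-0.0, 0.0, -1.0], [-1.0, -0.0, -0.0], [-0.0, 1.0, 0.0]])
(1.030681443996465, (-1, 1, 1, 1, -1, 1, -1), [[0.06, -0.0, -1.0], [-1.0, -0.05, -0.06], [-0.04, 1.0, -0.0]])
(1.3433918268747185, (-1, 1, -1, -1, -1, -1, -1), [[-0.05, -0.95, -0.31], [-1.0, 0.06, -0.05], [0.06, 0.31, -0.95]])
(1.348065446391504, (-1, -1, 1, -1, -1, -1, -1), [[0.06, 0.0, -1.0], [-1.0, 0.05, -0.06], [0.04, 1.0, 0.01]])
(1.4804680727341615, (-1, -1, -1, 1, -1, 1, -1), [[-0.05, 0.95, -0.31], [-1.0, -0.06, -0.05], [-0.06, 0.31, 0.95]])
```

```bash
cat >> kin.py <<'E'
SG=(-1,1,-1,1,-1,1,-1);AX=[[0,0,1],[0,1,0]]*3+[[0,0,1]]
RT=Ro.from_matrix([[0,0,-1],[-1,0,0],[0,1,0]])
def frames(q):
    R=Ro.identity();o=[]
    for i in range(7): R=R*Ro.from_rotvec(np.array(AX[i])*SG[i]*q[i]);o.append(R)
    return o
def row(q):
    f=[x.as_matrix() for x in frames(q)]
    return np.c_[[0,0,1],f[2][:,[0,2]],f[3][:,[0,2]],f[5][:,[0,2]]]
E
python3 - <<'E'
from kin import *
A=np.vstack([row(q) for q,_,_ in D]);b=np.concatenate([p for _,p,_ in D])
print(np.linalg.svd(A)[1].round(3))
x,_,_,_=np.linalg.lstsq(A,b,rcond=None);print(x.round(2),(A@x-b).round(2))
for keep in [[0,2,4,6],[0,1,2,3,4,6]]:
    y=np.linalg.lstsq(A[:,keep],b,rcond=None)[0];print(keep,y.round(2),(A[:,keep]@y-b).round(2))
E
```

```text
[3.416 2.848 0.949 0.425 0.329 0.173 0.024]
[ -57.2   547.59  313.84  -73.62  227.88  213.27 -422.02] [ 19.88  11.36   3.9    2.54  12.84 -13.28  -2.5    3.01   9.38]
[0, 2, 4, 6] [255.7  584.21 361.15 305.21] [25.53 13.6  -4.44 10.56 23.46  2.67 -1.21 11.13  1.77]
[0, 1, 2, 3, 4, 6] [250.88 -12.29 588.26  -5.33 365.24 310.85] [25.34 14.85 -2.17 11.7  22.17  2.03 -0.87 11.83  0.14]
```

```bash
cat > rec.py <<'E'
from h import *
s=ctrl.read_state(); open('kin.py','a').write('D.append(%r)\n'%(tuple([float(x) for x in s[k]] for k in ('qpos','eef_pos','tool_rot')),))
print(s['qpos'].round(3),s['eef_pos'].round(1),s['tool_rot'].round(3))
E
python3 -m inch '[1,0,-3,0,0,0,0,1,0,-7,0,0,0,0,1,0,-10,0,0,0,0,1,0,-10,0,0,0,0]' >/dev/null; python3 rec.py
python3 -m inch '[1,0,0,0,-8,0,3,1,0,0,0,-16,0,3,1,0,0,0,-24,0,3,1,0,0,0,-29,0,3,1,0,0,0,-29,0,3]'>/dev/null; python3 rec.py
python3 -m inch '[1,0,0,0,0,0,-8,1,0,0,0,0,0,-14,1,0,0,0,0,0,-14]'>/dev/null; python3 rec.py
```

```text
[ 8.450e-01  3.280e-01 -2.000e-03  2.151e+00 -8.500e-01  5.000e-01
  1.551e+00] [ 417.  -320.2  253.9] [-1.09   0.032 -1.581]
[ 0.42   0.487  0.308  1.774 -0.229  0.992  0.847] [ 422.1 -316.1  248.9] [-1.599  0.089 -1.559]
[ 0.194  0.424  0.421  1.92  -0.038  0.77   0.618] [ 417.  -313.6  248.6] [-1.601 -0.152 -1.554]
```

```bash
python3 -m inch '[1,0,0,0,0,0,-8,1,0,0,0,0,0,-12,1,0,0,0,0,0,-12]'>/dev/null; python3 rec.py
cat >> kin.py <<'E'
def row(q):
    f=[x.as_matrix() for x in frames(q)]
    return np.c_[[0,0,1],f[1][:,1],f[2][:,[0,2]],f[3],f[5]]
E
python3 - <<'E'
from kin import *
for nm,k in [('all',list(range(10))),('nox6',[0,1,2,3,4,5,6,8,9])]:
    A=np.vstack([row(q) for q,_,_ in D])[:,k];b=np.concatenate([p for _,p,_ in D])
    print(np.linalg.svd(A)[1].round(3))
    x=np.linalg.lstsq(A,b,rcond=None)[0];print(x.round(1),(A@x-b).round(1))
E
```

```text
[-0.053  0.431  0.585  2.027  0.177  0.612  0.348] [ 416.5 -316.4  248.6] [-1.605 -0.362 -1.55 ]
[5.225 4.535 4.353 1.149 1.027 0.598 0.421 0.378 0.308 0.202]
[ 3.362e+02 -1.150e+01  0.000e+00  5.591e+02  0.000e+00 -1.620e+01
  3.821e+02  0.000e+00 -4.000e-01  3.499e+02] [ 0.  0.  0.  0. -0.  0.  0.  0. -0. -0. -0.  0. -0. -0. -0. -0. -0. -0.
 -0.  0.  0.]
[5.224 4.401 3.761 1.043 0.723 0.484 0.392 0.376 0.234]
[ 3.362e+02 -1.150e+01  0.000e+00  5.591e+02  0.000e+00 -1.620e+01
  3.821e+02 -4.000e-01  3.499e+02] [ 0.  0.  0.  0. -0.  0.  0.  0. -0. -0. -0.  0. -0. -0. -0. -0. -0. -0.
 -0.  0.  0.]
```

```bash
cat >> kin.py <<'E'
LK=np.linalg.lstsq(np.vstack([row(q) for q,_,_ in D]),np.concatenate([p for _,p,_ in D]),rcond=None)[0]
LO=np.array([-3.06,-.37,-1.25,.18,-1.1,.23,-2.94]);HI=np.array([3.06,2.12,1.32,2.47,4.24,1.98,2.94])
def fk(q): return row(q)@LK, frames(q)[6]*RT
from scipy.optimize import least_squares
def ik(pos,rot,q0,w=1e-3,qr=None,m=0.0):
    qr=np.array(q0) if qr is None else qr
    def f(q):
        p,r=fk(q);return np.r_[(p-pos)/100,(r.inv()*rot).as_rotvec()*3,w*(q-qr)]
    s=least_squares(f,np.clip(q0,LO+m+1e-6,HI-m-1e-6),bounds=(LO+m,HI-m));p,r=fk(s.x)
    return s.x,np.linalg.norm(p-pos),(r.inv()*rot).magnitude()
E
cat > plan.py <<'E'
from kin import *
rng=np.random.default_rng(0)
bc=np.array([466.9,-293.3,114.7])
for flip in (0,1):
    R=T(-1.599,np.radians(30)); M=R.as_matrix(); tcp=bc+23*M[:,1]
    if flip:R=R*Ro.from_rotvec([0,np.pi,0])
    sols=[]
    for k in range(40):
        q,e,a=ik(tcp,R,rng.uniform(LO,HI),w=1e-4)
        if e<.5 and a<.01: sols.append((np.minimum(q-LO,HI-q).min(),q))
    sols.sort(key=lambda t:-t[0]); print(flip,len(sols))
    for m,q in sols[:8]: print(round(m,2),q.round(2))
E
python3 plan.py; python3 - <<'E'
from h import *
print(ctrl.read_state()['qpos'].round(3))
E
```

```text
0 24
0.2 [ 1.33  0.9  -1.    2.27  2.03  0.44 -1.28]
0.19 [ 1.32  0.89 -0.99  2.27  2.05  0.42 -1.3 ]
0.17 [ 1.37  0.94 -1.08  2.27  1.97  0.5  -1.21]
0.12 [ 1.39  0.97 -1.13  2.27  1.93  0.56 -1.16]
0.11 [ 1.27  0.84 -0.87  2.27  2.18  0.34 -1.45]
0.07 [ 1.23  0.81 -0.82  2.27  2.28  0.3  -1.55]
0.06 [0.59 0.68 0.15 2.29 4.18 0.48 2.73]
0.05 [ 1.21  0.8  -0.78  2.27  2.35  0.28 -1.63]
1 25
0.19 [ 1.36  0.93 -1.06  2.27  1.98  0.49  1.92]
0.1 [ 0.78  0.67 -0.12  2.28  3.96  0.33 -0.17]
0.08 [ 1.24  0.82 -0.83  2.27  2.26  0.31  1.61]
0.07 [ 1.41  1.01 -1.18  2.27  1.9   0.6   2.02]
0.06 [ 1.21  0.8  -0.79  2.27  2.34  0.29  1.53]
0.02 [ 1.43  1.04 -1.23  2.27  1.88  0.65  2.05]
0.02 [ 1.17  0.77 -0.7   2.27  2.52  0.25  1.33]
0.02 [ 1.43  1.04 -1.23  2.27  1.88  0.66  2.06]
[-0.053  0.431  0.585  2.027  0.177  0.612  0.348]
```

```bash
cat > sim.py <<'E'
from kin import *
W=None
def jac(q):
    J=np.zeros((6,7));p0,r0=fk(q);h=1e-5
    for i in range(7):
        qq=np.array(q);qq[i]+=h;p,r=fk(qq);J[:3,i]=(p-p0)/h/1000;J[3:,i]=(r*r0.inv()).as_rotvec()/h
    return J,p0,r0
def simto(q,pos,rot,n=25,lam=0.0,k=0.0,qn=None,Wd=None):
    q=np.array(q,float);_,p0,r0=jac(q);rv=(rot*r0.inv()).as_rotvec()
    for i in range(1,n+1):
        tp=p0+(np.array(pos)-p0)*i/n;tr=Ro.from_rotvec(rv*i/n)*r0
        for _ in range(2):
            J,p,r=jac(q);e=np.r_[(tp-p)/1000,(tr*r.inv()).as_rotvec()]
            wi=np.ones(7) if Wd is None else Wd
            Jp=(wi[:,None]*J.T)@np.linalg.inv(J@(wi[:,None]*J.T)+lam*np.eye(6))
            q=q+Jp@e
            if qn is not None: q=q+(np.eye(7)-Jp@J)@(k*(qn-q))
    return q
E
python3 - <<'E'
from sim import *
Q=lambda i:np.array(D[i][0])
for i,j in [(2,3),(3,4),(4,5),(5,6)]:
    print(i,j,'act',Q(j).round(3),'sim',simto(Q(i),D[j][1],Ro.from_euler('xyz',D[j][2])).round(3))
E
```

```text
2 3 act [ 8.450e-01  3.280e-01 -2.000e-03  2.151e+00 -8.500e-01  5.000e-01
  1.551e+00] sim [ 0.858  0.328 -0.019  2.151 -0.841  0.496  1.541]
3 4 act [ 0.42   0.487  0.308  1.774 -0.229  0.992  0.847] sim [ 0.409  0.489  0.325  1.775 -0.238  0.994  0.856]
4 5 act [ 0.194  0.424  0.421  1.92  -0.038  0.77   0.618] sim [ 0.194  0.424  0.422  1.92  -0.038  0.77   0.618]
5 6 act [-0.053  0.431  0.585  2.027  0.177  0.612  0.348] sim [-0.057  0.432  0.59   2.027  0.173  0.611  0.352]
```

```bash
cat > fast.py <<'E'
import numpy as np
from kin import LK,LO,HI,fk,T,Ro,ctrl
RTm=np.array([[0,0,-1],[-1,0,0],[0,1,0]],float)
d1,oy,ux,uz,fx,fy,fz,wx,wy,wz=LK
SG=[-1,1,-1,1,-1,1,-1]
def rz(a):c,s=np.cos(a),np.sin(a);return np.array([[c,-s,0],[s,c,0],[0,0,1]])
def ry(a):c,s=np.cos(a),np.sin(a);return np.array([[c,0,s],[0,1,0],[-s,0,c]])
def fj(q):
    R=np.eye(3);p=np.array([0,0,d1]);axs=[];pts=[]
    for i in range(7):
        ax=R[:,2] if i%2==0 else R[:,1]
        axs.append(SG[i]*ax);pts.append(p)
        R=R@(rz(-q[i]) if i%2==0 else ry(q[i]))
        if i==1:p=p+R[:,1]*oy
        if i==2:p=p+R@np.array([ux,0,uz])
        if i==3:p=p+R@np.array([fx,fy,fz])
        if i==5:p=p+R@np.array([wx,wy,wz])
    J=np.zeros((6,7))
    for i in range(7):
        J[:3,i]=np.cross(axs[i],p-pts[i])/1000;J[3:,i]=axs[i]
    return J,p,R@RTm
def rv(A):
    import cv2
    return cv2.Rodrigues(A)[0].ravel()
import cv2
def sim(q,pos,rotm,step=15.,astep=4.):
    q=np.array(q,float);_,p0,r0=fj(q);v=rv(rotm@r0.T);pos=np.array(pos,float)
    n=int(max(2,np.linalg.norm(pos-p0)/step,np.degrees(np.linalg.norm(v))/astep));mm=9
    for i in range(1,n+1):
        J,p,r=fj(q);tr=cv2.Rodrigues(v*i/n)[0]@r0
        e=np.r_[(p0+(pos-p0)*i/n-p)/1000,rv(tr@r.T)]
        q=q+J.T@np.linalg.solve(J@J.T+1e-7*np.eye(6),e)
        mm=min(mm,np.minimum(q-LO,HI-q).min())
        if mm<-.05:break
    return q,mm
def tool(yaw,tx=0,tz=0): return (T(yaw)*Ro.from_rotvec([tx,0,0])*Ro.from_rotvec([0,0,tz])).as_matrix()
bc=np.array([466.9,-293.3,114.7]);G=tool(-1.599,np.radians(30));gp=bc+23*G[:,1];pre=gp-90*G[:,1]
E
cat > search.py <<'E'
from fast import *
import sys
q0=ctrl.read_state()['qpos'];print(fj(q0)[1])
rng=np.random.default_rng(int(sys.argv[1]));best=[];import time;t=time.time()
fl=np.diag([-1,1,-1.]);up=tool(-1.599)
while time.time()-t<200:
    n=rng.integers(1,4);q=q0;mm=9;wps=[];f=rng.integers(2)
    for i in range(n):
        w=(rng.uniform(380,650),rng.uniform(-450,150),rng.uniform(230,420),rng.uniform(-3.2,0.2) ,rng.uniform(-.5,.7),rng.uniform(-.7,.7))
        wps.append(w);q,m=sim(q,w[:3],tool(*w[3:]));mm=min(mm,m)
        if mm<.03:break
    if mm<.03:continue
    Gf=G@fl if f else G
    for P in (pre,gp,pre): 
        q,m=sim(q,P,Gf);mm=min(mm,m)
        if P is gp: qg=q
        if mm<.03:break
    if mm<.03:continue
    # lift, upright, place
    best.append((mm,f,wps,qg));best.sort(key=lambda b:-b[0])
for b in best[:4]: print(round(b[0],3),b[1],[np.round(w,2).tolist() for w in b[2]],b[3].round(2))
print(len(best))
E
for s in 1 2 3 4; do python3 search.py $s & done; wait
```

```text
this script no longer has the robot
this script no longer has the robot
this script no longer has the robot
[ 416.45780018 -316.40836299  248.59995998]
0Exception ignored in: <_io.TextIOWrapper mode='rw' encoding='UTF-8'>
Traceback (most recent call last):
BrokenPipeError: [Errno 32] Broken pipe
Exception ignored in: <_io.TextIOWrapper mode='rw' encoding='UTF-8'>
Traceback (most recent call last):
BrokenPipeError: [Errno 32] Broken pipe
Exception ignored in: <_io.TextIOWrapper mode='rw' encoding='UTF-8'>
Traceback (most recent call last):
BrokenPipeError: [Errno 32] Broken pipe
```

```bash
python3 - <<'E'
from fast import *
import time
s=ctrl.read_state();print(s['clock']);q0=s['qpos']
qT=np.array([1.33,.9,-1.0,2.27,2.03,.44,-1.28])
H=np.array([430,-300,280.]);Hr=tool(-1.6)
for it in range(20):
    J,p,r=fj(qT);qT=qT+np.linalg.pinv(J)@np.r_[(gp-p)/1000,rv(G@r.T)]
q,m=sim(qT,pre,G);print('pre',q.round(2),m)
qb,m=sim(q,H,Hr);print('hover back',qb.round(2),m)
qh,m=sim(q0,H,Hr);print('hover fwd',qh.round(2),m)
# place: from pre -> lift/upright-> cradle hover
place=np.array([543.5,293,60]);q2,m2=sim(qb,place+[0,0,100],tool(-1.78));print('place from',q2.round(2),m2);q2,m2=sim(q2,place-[0,0,45],tool(-1.78));print(q2.round(2),m2)
rng=np.random.default_rng(0);cur=qh;seq=[]
for st in range(3):
    t=time.time();b=(9,)
    while time.time()-t<40:
        n=rng.integers(1,4);q=cur;ws=[];ok=1
        for i in range(n):
            w=(rng.uniform(400,640),rng.uniform(-450,150),rng.uniform(240,420),rng.uniform(-4.5,1.3),rng.uniform(-.5,.7),rng.uniform(-.7,.7))
            ws.append(np.round(w,2).tolist());q,m=sim(q,w[:3],tool(*w[3:]),30,8)
            if m<.04:ok=0;break
        if not ok:continue
        q,m=sim(q,H,Hr,30,8)
        if m<.04:continue
        d=np.linalg.norm(q-qb)
        if d<b[0]: b=(d,ws,q)
        if len(b)<2 or b[0]==9:b=(d,ws,q)
    print(b);cur=b[2]
E
```

```text
21.25
pre [ 1.36  0.6  -0.86  2.3   1.76  0.13 -1.07] -0.10458104444939384
hover back [ 0.98  0.33 -0.27  2.25  1.3  -0.28 -0.68] -0.5054682878981863
hover fwd [ 0.3   0.41  0.36  1.81 -0.18  0.95  0.71] 0.4475332586652263
place from [ 0.95  0.32 -0.28  2.26  1.27 -0.25 -0.68] -0.47569264424990576
[ 0.91  0.32 -0.27  2.28  1.2  -0.22 -0.64] -0.45397936534733985
(np.float64(2.0134073754275548), [[499.92, -369.32, 402.05, 0.51, -0.16, -0.23], [409.27, 71.54, 322.51, -2.11, 0.57, -0.28]], array([ 0.84783577,  0.41332804, -0.40827079,  1.79811295,  0.18956565,
        0.96845373,  0.33320082]))
(np.float64(1.9131347076885028), [[475.12, -159.98, 403.7, -3.38, 0.03, 0.55], [541.72, -161.8, 264.85, -3.57, -0.21, -0.67]], array([ 1.12196788,  0.49839568, -0.85063829,  1.7913256 ,  0.43517975,
        1.04546041,  0.07901138]))
(np.float64(1.9020204938261638), [[489.54, -260.22, 244.76, -2.39, -0.4, -0.47]], array([ 1.11397378,  0.49077867, -0.8401498 ,  1.79520333,  0.43514789,
        1.0377935 ,  0.07764239]))
```

```bash
cat > s2.py <<'E'
from fast import *
import time,sys
H=np.array([430,-300,280.]);Hr=tool(-1.6)
st={'0':ctrl.read_state()['qpos']}
q0=st['0']
loops=[[[500,-370,400,.51,-.16,-.23],[410,70,320,-2.11,.57,-.28],[430,-300,280,-1.6,0,0]],[[475,-160,400,-3.38,.03,.55],[540,-160,265,-3.57,-.21,-.67],[430,-300,280,-1.6,0,0]]]
starts=[q0];q=q0
for L in loops:
    for w in L:q,m=sim(q,w[:3],tool(*w[3:]))
    starts.append(q);print(q.round(2),m)
pre=gp-55*G[:,1];pl=np.array([543.5,293,160])
def chain(q,Gf,yf):
    out=[];mm=9
    for P,R in ((pre,Gf),(gp,Gf),(pre,Gf)):
        q,m=sim(q,P,R,30,6);mm=min(mm,m);out.append(q)
        if mm<0:return mm,out
    return mm,out
for k,s in enumerate(starts):
    for f in (0,1):
        if f: continue
        print(k,f,chain(s,G,0))
rng=np.random.default_rng(1);best=[];t=time.time()
while time.time()-t<220:
    k=rng.integers(3);q=starts[k];mm=9;ws=[]
    for i in range(rng.integers(1,3)):
        w=(rng.uniform(400,700),rng.uniform(-450,50),rng.uniform(200,420),rng.uniform(-3.2,0),rng.uniform(-.5,.9),rng.uniform(-.8,.8))
        ws.append(np.round(w,2).tolist());q,m=sim(q,w[:3],tool(*w[3:]),30,8);mm=min(mm,m)
        if mm<.02:break
    if mm<.02:continue
    m,o=chain(q,G,0);mm=min(mm,m)
    best.append((mm,k,ws,o));best.sort(key=lambda b:-b[0]);best=best[:5]
for b in best: print(round(b[0],3),b[1],b[2],[x.round(2).tolist() for x in b[3]])
E
python3 s2.py
```

```text
[ 0.85  0.42 -0.42  1.8   0.2   0.97  0.32] 0.24241045980809028
[ 1.13  0.51 -0.86  1.79  0.44  1.05  0.08] 0.19892806759838288
0 0 (np.float64(-0.09554620492820623), [array([ 0.66265212,  0.41393154, -0.08264406,  2.22818802, -0.26652712,
        0.1344538 ,  0.8260407 ])])
1 0 (np.float64(-0.3303621027552225), [array([ 1.14343294,  0.58070957, -0.58134253,  2.30978388,  0.13375969,
       -0.1003621 ,  0.53342952])])
2 0 (np.float64(-0.32031543831462217), [array([ 1.12560139,  0.56802095, -0.54976866,  2.30991701,  0.76654557,
       -0.09031544, -0.08991935])])
0.094 2 [[444.15, -32.58, 385.04, -1.82, -0.4, -0.58], [504.51, -221.07, 258.7, -0.54, -0.32, -0.68]] [[1.4, 0.76, -1.02, 2.29, 1.85, 0.32, -1.13], [1.35, 0.92, -1.05, 2.27, 2.0, 0.48, -1.24], [1.41, 0.76, -1.03, 2.3, 1.86, 0.34, -1.15]]
0.074 2 [[523.37, -113.87, 266.85, -0.17, -0.16, -0.55]] [[1.39, 0.75, -1.0, 2.3, 1.87, 0.31, -1.15], [1.35, 0.92, -1.03, 2.27, 2.01, 0.47, -1.26], [1.4, 0.75, -1.01, 2.3, 1.88, 0.32, -1.16]]
0.064 2 [[533.84, -417.82, 267.6, -0.23, -0.5, -0.76], [612.47, -208.89, 312.38, -2.33, 0.22, -0.7]] [[1.39, 0.73, -0.98, 2.31, 1.92, 0.29, -1.21], [1.33, 0.9, -1.01, 2.27, 2.03, 0.45, -1.28], [1.38, 0.74, -0.98, 2.3, 1.9, 0.3, -1.19]]
0.063 2 [[559.05, -38.89, 346.93, -0.03, -0.46, -0.79]] [[1.38, 0.74, -0.97, 2.3, 1.89, 0.29, -1.18], [1.34, 0.91, -1.02, 2.27, 2.03, 0.45, -1.27], [1.39, 0.74, -0.99, 2.3, 1.9, 0.3, -1.18]]
0.057 2 [[516.72, -404.73, 415.27, -0.25, -0.39, 0.06], [477.29, -56.09, 235.2, -0.47, -0.34, -0.66]] [[1.41, 0.76, -1.03, 2.3, 1.85, 0.33, -1.13], [1.36, 0.93, -1.05, 2.27, 2.0, 0.49, -1.24], [1.41, 0.77, -1.04, 2.3, 1.85, 0.34, -1.14]]
```

```bash
cat > s3.py <<'E'
from fast import *
import time
pre=gp-55*G[:,1]
q,m=sim(np.array([1.35,.92,-1.05,2.27,2.0,.48,-1.24]),gp,G);qs,m=sim(q,pre,G);print(qs.round(2))
pl=np.array([543.5,293,160.]);rng=np.random.default_rng(1);best=[];t=time.time()
while time.time()-t<150:
    q=qs;mm=9;ws=[];f=rng.integers(2)
    for i in range(rng.integers(0,4)):
        w=(rng.uniform(420,700),rng.uniform(-400,250),rng.uniform(230,400),rng.uniform(-3.2,0.5),rng.uniform(-.5,.6),rng.uniform(-.8,.8))
        ws.append(np.round(w,2).tolist());q,m=sim(q,w[:3],tool(*w[3:]),30,8);mm=min(mm,m)
        if mm<.02:break
    if mm<.02:continue
    R=tool(-1.78+np.pi*f)
    for P in (pl,pl-[0,0,145],pl):
        q,m=sim(q,P,R,30,8);mm=min(mm,m)
        if mm<.02:break
    if mm<.02:continue
    best.append((mm-.01*len(ws),f,ws,q));best.sort(key=lambda b:-b[0]);best=best[:6]
for b in best: print(round(b[0],3),b[1],b[2],b[3].round(2))
E
python3 s3.py
```

```text
[ 1.4   0.76 -1.02  2.3   1.85  0.33 -1.14]
0.184 0 [[697.7, -246.18, 247.98, -2.53, 0.14, -0.48]] [ 0.02  0.87 -1.03  1.67  0.83  1.09 -1.46]
0.183 0 [[669.84, -293.64, 256.2, -2.36, 0.18, -0.71]] [ 0.03  0.88 -1.04  1.67  0.83  1.1  -1.47]
0.169 0 [[689.9, -155.79, 250.67, -1.05, 0.33, -0.62]] [ 0.04  0.89 -1.06  1.67  0.85  1.12 -1.48]
0.167 0 [[581.88, -81.09, 258.16, -2.48, -0.04, -0.41]] [ 0.01  0.86 -1.    1.67  0.81  1.08 -1.45]
0.166 0 [[492.24, -293.9, 279.16, -2.55, 0.21, -0.52]] [ 0.04  0.89 -1.06  1.67  0.85  1.12 -1.48]
0.164 0 [[640.47, -58.81, 264.67, -1.68, -0.08, -0.65]] [ 0.01  0.85 -0.99  1.67  0.8   1.07 -1.44]
```

```bash
cat > s4.py <<'E'
from fast import *
import time
q0=ctrl.read_state()['qpos'];pre=gp-55*G[:,1]
def ev(ws,step=30,ast=8):
    q=q0;mm=9;rows=0
    for P,R in [(np.array(w[:3]),tool(*w[3:])) for w in ws]+[(pre,G),(gp,G)]:
        _,p,r=fj(q);rows+=max(np.linalg.norm(P-p)/40,np.degrees(np.linalg.norm(rv(R@r.T)))/7.5,2)
        q,m=sim(q,P,R,step,ast);mm=min(mm,m)
        if mm<.0:return mm,999,q
    return mm,rows,q
A=[500,-370,400,.51,-.16,-.23];B=[410,70,320,-2.11,.57,-.28];H=[430,-300,280,-1.6,0,0];C=[475,-160,400,-3.38,.03,.55];D=[540,-160,265,-3.57,-.21,-.67];E=[444,-33,385,-1.82,-.4,-.58];F_=[504,-221,259,-.54,-.32,-.68]
cur=[A,B,H,C,D,H,E,F_];c=ev(cur);print(c)
cost=lambda c:c[1]+ (400*(0.09-c[0]) if c[0]<.09 else 0)
rng=np.random.default_rng(0);t=time.time();bc_=cost(c)
lo=[390,-460,215,-5,-.6,-.85];hi=[680,200,430,1.6,.8,.85]
while time.time()-t<400:
    n=[list(w) for w in cur]
    if rng.random()<.15 and len(n)>1: n.pop(rng.integers(len(n)))
    else:
        for _ in range(rng.integers(1,3)):
            i=rng.integers(len(n));n[i]=list(np.clip(np.array(n[i])+rng.normal(size=6)*[40,60,30,.3,.12,.12]*(rng.random()),lo,hi))
    c=ev(n)
    if cost(c)<bc_: bc_=cost(c);cur=n;
c=ev(cur,10,3);print(c);
for w in cur:print(np.round(w,2).tolist())
E
python3 s4.py
```

```text
(np.float64(0.09856179017609068), np.float64(114.13856352482235), array([ 1.35479264,  0.9271984 , -1.05308813,  2.27033024,  1.99703151,
        0.48535287, -1.23719401]))
(np.float64(0.013043101120763179), np.float64(38.40619711908434), array([ 1.31159867,  0.87698358, -0.96125099,  2.26938203,  2.07555614,
        0.40593164, -1.32929977]))
[435.04, -449.03, 417.66, -0.1, -0.28, -0.55]
[393.75, -30.46, 410.81, -1.32, 0.41, -0.34]
[390.0, -84.04, 344.52, -1.65, 0.39, -0.11]
[453.77, -146.35, 414.79, -1.82, 0.05, -0.39]
[458.42, -232.34, 258.54, -1.3, 0.29, -0.43]
```

```bash
sed -e 's/^cur=.*/cur=[[435,-449,418,-.1,-.28,-.55],[394,-30,411,-1.32,.41,-.34],[390,-84,345,-1.65,.39,-.11],[454,-146,415,-1.82,.05,-.39],[458,-232,259,-1.3,.29,-.43]];c=ev(cur);print(c)/' -e 's/step=30,ast=8/step=12,ast=3/' -e 's/390,-460,215/400,-430,225/' s4.py > s5.py; sed -i 's/range(rng.integers(1,3))/range(rng.integers(1,4))/;s/rng.random()<.15/rng.random()<.05/' s5.py; python3 s5.py
```

```text
(np.float64(0.009556933432951165), np.float64(38.41136449121118), array([ 1.30919989,  0.87486701, -0.95687964,  2.26963879,  2.08120189,
        0.40276021, -1.33582188]))
(np.float64(0.09483323496946591), np.float64(32.71053276897133), array([ 1.35174379,  0.92033085, -1.04275143,  2.26842133,  1.99821547,
        0.47352289, -1.2387462 ]))
[402.06, -430.0, 385.81, -0.23, -0.23, -0.54]
[400.0, -89.72, 399.21, -1.33, 0.46, -0.36]
[415.18, -177.21, 357.21, -1.66, 0.36, -0.38]
[476.67, -202.21, 337.81, -1.56, 0.15, -0.46]
[450.99, -216.09, 270.05, -1.41, 0.22, -0.39]
```

```bash
cat > wp.py <<'E'
import sys
from fast import *
from h import go
pre=gp-55*G[:,1]
ws=[[402,-430,386,-.23,-.23,-.54],[400,-90,399,-1.33,.46,-.36],[415,-177,357,-1.66,.36,-.38],[477,-202,338,-1.56,.15,-.46],[451,-216,270,-1.41,.22,-.39]]
i=int(sys.argv[1]);q=ctrl.read_state()['qpos'];print('q',q.round(2))
L=[(np.array(w[:3]),tool(*w[3:])) for w in ws]+[(pre,G),(gp,G)]
go(L[i][0],Ro.from_matrix(L[i][1]))
mm=9
for P,R in L[i:]: q,m=sim(q,P,R,10,3);mm=min(mm,m)
print('margin',mm,q.round(2))
E
python3 wp.py 0
```

```text
q [-0.05  0.43  0.59  2.03  0.18  0.61  0.35]
shift cm [15.46 -8.78 -1.98] rot deg [ 24.46 -72.67 -18.6 ] from [ 416.5 -316.4  248.6] [-1.6046 -0.362  -1.5501]
margin 0.09121232451580163 [ 1.36  0.92 -1.05  2.27  1.99  0.48 -1.23]
```

```bash
python3 -m inch '[1,1.5,-0.9,-0.2,2.4,-7.3,-1.9,1,3.1,-1.8,-0.4,4.9,-14.5,-3.7,1,4.6,-2.6,-0.6,7.3,-21.8,-5.6,1,6.2,-3.5,-0.8,9.8,-29.1,-7.4,1,7.7,-4.4,-1,12.2,-36.3,-9.3,1,9.3,-5.3,-1.2,14.7,-43.6,-11.2,1,10.8,-6.1,-1.4,17.1,-50.9,-13,1,12.4,-7,-1.6,19.6,-58.1,-14.9,1,13.9,-7.9,-1.8,22,-65.4,-16.7,1,15.5,-8.8,-2,24.5,-72.7,-18.6,1,15.5,-8.8,-2,24.5,-72.7,-18.6,1,15.5,-8.8,-2,24.5,-72.7,-18.6]'; python3 wp.py 1
```

```text
clock: 22.45
eef_pos: [400.3, -434.8, 390.1]
tool_rot: [-1.843, -0.531, -0.093]
force: [0.5, 1.5, 0.8]
width: 85.3
q [ 0.97  0.15 -0.12  2.   -0.3   0.44  2.49]
shift cm [ -2.34 -11.56  32.41] rot deg [ 4.19 72.73  2.03] from [ 400.3 -434.8  390.1] [-1.8435 -0.5305 -0.0931]
margin 0.0654379285162574 [ 1.36  0.93 -1.06  2.27  1.98  0.49 -1.22]
```

```bash
python3 -m inch '[1,-0.2,-1.2,3.2,0.4,7.3,0.2,1,-0.5,-2.3,6.5,0.8,14.6,0.4,1,-0.7,-3.5,9.7,1.3,21.8,0.6,1,-0.9,-4.6,13,1.7,29.1,0.8,1,-1.2,-5.8,16.2,2.1,36.4,1,1,-1.4,-6.9,19.4,2.5,43.6,1.2,1,-1.6,-8.1,22.7,2.9,50.9,1.4,1,-1.9,-9.2,25.9,3.4,58.2,1.6,1,-2.1,-10.4,29.2,3.8,65.5,1.8,1,-2.3,-11.5,32.4,4.2,72.7,2,1,-2.3,-11.5,32.4,4.2,72.7,2]'; python3 wp.py 2
```

```text
clock: 23.55
eef_pos: [402.5, -86.1, 398.5]
tool_rot: [-1.1, -0.339, -1.456]
force: [0.1, -0.2, 0.5]
width: 85.3
q [ 0.75 -0.2  -0.67  2.27  0.19  0.51  0.11]
shift cm [ 7.27  6.3  -2.98] rot deg [-11.56  16.53  -8.49] from [402.5 -86.1 398.5] [-1.1002 -0.3392 -1.4557]
margin 0.0035255307518433088 [ 1.32  0.88 -0.97  2.27  2.06  0.42 -1.31]
```

```bash
python3 -m inch '[1,0,0,0,0,0,0,1,0,0,0,0,0,0,1,0,0,0,0,0,0]'>/dev/null; python3 wp.py 2
sed -e 's/^cur=.*/cur=[[400,-90,399,-1.4,.46,-.36],[415,-177,357,-1.66,.36,-.38],[477,-202,338,-1.56,.15,-.46],[451,-216,270,-1.41,.22,-.39]];c=ev(cur);print(c)/' -e 's/<400:/<200:/' s5.py > s6.py; python3 s6.py
```

```text
q [ 0.75 -0.2  -0.66  2.27  0.19  0.51  0.12]
shift cm [ 7.    6.19 -2.86] rot deg [-11.47  16.7   -8.44] from [402.3 -89.2 397.8] [-1.1028 -0.3409 -1.4531]
margin -0.002530577721736066 [ 1.32  0.88 -0.97  2.27  2.07  0.41 -1.32]
(np.float64(0.03859696671893084), np.float64(14.178091435807715), array([ 1.32899329,  0.89493809, -0.9960423 ,  2.26916416,  2.04081039,
        0.43416904, -1.28922129]))
(np.float64(0.08939957340255664), np.float64(11.96279172291148), array([ 1.3494622 ,  0.91761581, -1.03791945,  2.26847479,  2.00224272,
        0.46931716, -1.2435867 ]))
[431.71, -132.07, 412.45, -1.46, 0.48, -0.45]
[430.71, -183.99, 353.12, -1.62, 0.44, -0.41]
[441.23, -214.96, 278.4, -1.51, 0.24, -0.45]
```

```bash
sed -i 's/^ws=.*/ws=[[432,-132,412,-1.46,.48,-.45],[431,-184,353,-1.62,.44,-.41],[441,-215,278,-1.51,.24,-.45]]/' wp.py; python3 wp.py 0; python3 wp.py 1|grep shift
```

```text
q [ 0.75 -0.2  -0.66  2.27  0.19  0.51  0.12]
shift cm [4.81 1.29 2.1 ] rot deg [-1.46  9.14 -8.53] from [402.3 -89.2 397.8] [-1.1028 -0.3409 -1.4531]
margin 0.0853124034891393 [ 1.35  0.92 -1.03  2.27  2.01  0.47 -1.25]
shift cm [ 7.7   7.47 -1.82] rot deg [-6.61 16.03 -9.95] from [402.3 -89.2 397.8] [-1.1028 -0.3409 -1.4531]
```

```bash
python3 -m inch '[1,2.4,0.6,1,-0.7,4.6,-4.2,1,4.8,1.3,2.1,-1.5,9.1,-8.5,1,5.8,3.3,0.9,-3.2,11.4,-9,1,6.7,5.4,-0.5,-4.9,13.7,-9.5,1,7.7,7.5,-1.8,-6.6,16,-10,1,7.7,7.5,-1.8,-6.6,16,-10,1,7.7,7.5,-1.8,-6.6,16,-10]'; python3 wp.py 2; python3 wp.py 3|grep shift
```

```text
clock: 24.55
eef_pos: [431.8, -182.2, 352.0]
tool_rot: [-1.098, -0.367, -1.799]
force: [0.1, 0.3, 0.1]
width: 85.4
q [ 1.13  0.1  -1.17  2.24  0.94  0.67 -0.87]
shift cm [ 0.13  7.85 -2.18] rot deg [ -7.93 -10.03  -0.35] from [ 431.8 -182.2  352. ] [-1.098  -0.3672 -1.7992]
margin 0.08388834555451519 [ 1.35  0.92 -1.05  2.27  1.99  0.48 -1.23]
shift cm [ 2.13 22.71 -6.71] rot deg [ 4.98  0.06 23.85] from [ 431.8 -182.2  352. ] [-1.098  -0.3672 -1.7992]
```

```bash
python3 -m inch '[1,0,2.6,-0.7,-2.6,-3.3,-0.1,1,0.1,5.2,-1.4,-5.3,-6.7,-0.2,1,0.1,7.9,-2.2,-7.9,-10,-0.3,1,0.1,7.9,-2.2,-7.9,-10,-0.3,1,0.1,7.9,-2.2,-7.9,-10,-0.3]'; python3 wp.py 3
```

```text
clock: 25.05
eef_pos: [441.6, -213.8, 279.1]
tool_rot: [-1.301, -0.437, -1.626]
force: [0.2, -0.1, 0.5]
width: 85.6
q [ 0.95  0.37 -1.1   2.23  1.15  0.89 -0.92]
shift cm [ 1.32 15.5  -2.87] rot deg [14.64  8.31 23.74] from [ 441.6 -213.8  279.1] [-1.301  -0.437  -1.6257]
margin 0.10849514051274559 [ 1.36  0.93 -1.05  2.27  1.99  0.48 -1.23]
```

```bash
python3 -m inch '[1,0.2,2.2,-0.4,2.1,1.2,3.4,1,0.4,4.4,-0.8,4.2,2.4,6.8,1,0.6,6.6,-1.2,6.3,3.6,10.2,1,0.8,8.8,-1.6,8.4,4.7,13.6,1,0.9,11.1,-2,10.5,5.9,17,1,1.1,13.3,-2.5,12.5,7.1,20.3,1,1.3,15.5,-2.9,14.6,8.3,23.7,1,1.3,15.5,-2.9,14.6,8.3,23.7,1,1.3,15.5,-2.9,14.6,8.3,23.7,1,1.3,15.5,-2.9,14.6,8.3,23.7]'; python3 wp.py 3;python3 wp.py 4;python3 - <<'E'
from h import *
snap('wrist','w20')
E
```

```text
clock: 26.05
eef_pos: [451.0, -293.2, 143.9]
tool_rot: [-1.047, -0.005, -1.598]
force: [1.2, 0.7, 0.2]
width: 85.4
q [ 1.4   0.75 -1.02  2.29  1.85  0.33 -1.13]
shift cm [-0.03  0.12 -0.08] rot deg [-0.01  0.17  0.22] from [ 451.  -293.2  143.9] [-1.0471 -0.0048 -1.5983]
margin 0.09756222019620894 [ 1.35  0.92 -1.05  2.27  2.    0.48 -1.24]
q [ 1.4   0.75 -1.02  2.29  1.85  0.33 -1.13]
shift cm [-0.06  5.62 -0.08] rot deg [-0.01  0.17  0.22] from [ 451.  -293.2  143.9] [-1.0471 -0.0048 -1.5983]
margin 0.13649945323340432 [ 1.35  0.92 -1.05  2.27  2.    0.48 -1.24]
```

View pics/w20.png

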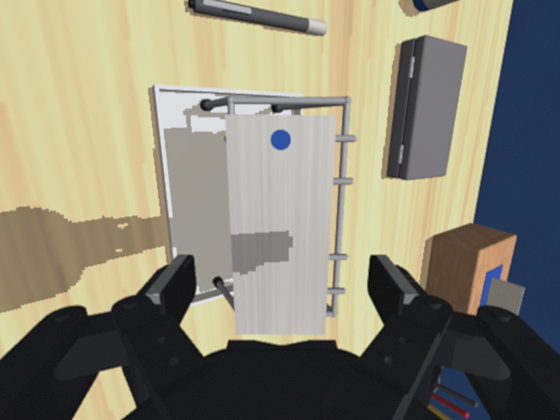

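The arm is now square above tray B on a good branch: the tray spans cols 228–335 between the fingers, with its dot at (281,140). I'll go in and grip.

```bash
python3 -m inch '[1,0,1.5,-0.1,0,0.2,0.2,1,0,3,-0.1,0,0.2,0.2,1,-0.1,4.2,-0.1,0,0.2,0.2,1,-0.1,5,-0.1,0,0.2,0.2,1,-0.1,5.4,-0.1,0,0.2,0.2,1,-0.1,5.4,-0.1,0,0.2,0.2]'; python3 - <<'E'
from h import *
snap('wrist','w21')
E
```

```text
clock: 26.7
eef_pos: [476.5, -293.3, 94.4]
tool_rot: [-1.049, 0.003, -1.601]
force: [-0.3, 0.6, -0.0]
width: 85.3
```

View pics/w21.png

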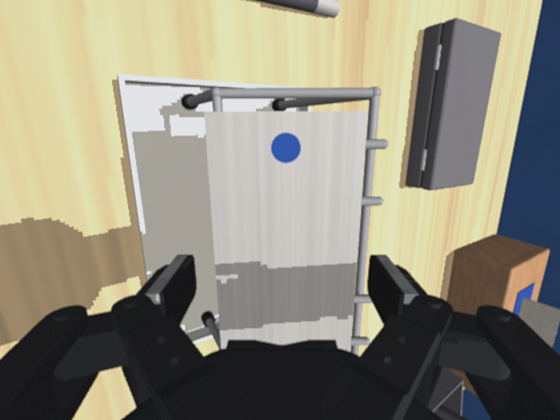

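```bash
python3 -m inch '[1,0,0,0.2,0,0,0,0.85,0,0,0.2,0,0,0,0.7,0,0,0.2,0,0,0,0.4,0,0,0.2,0,0,0,0.4,0,0,0.2,0,0,0,0.4,0,0,0.2,0,0,0]'; python3 - <<'E'
from h import *
snap('wrist','w22')
E
```

```text
clock: 27.35
eef_pos: [477.8, -294.1, 95.8]
tool_rot: [-1.049, 0.002, -1.602]
force: [-4.0, -0.0, 6.6]
width: 62.9
```

View pics/w22.png

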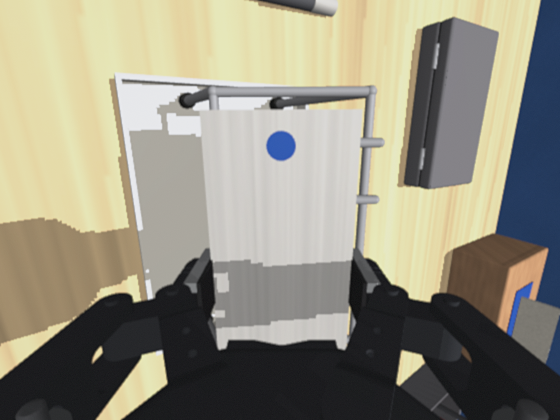

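```bash
cat > ex.py <<'E'
from fast import *
from h import go
q0=ctrl.read_state()['qpos'];print(q0.round(2))
L=gp-80*G[:,1];pl=np.array([544,291.5,150.]);U=tool(-1.78)
def run(ws):
    q=q0;mm=9
    for P,R in [(L,G)]+[(np.array(w[:3]),tool(*w[3:])) for w in ws]+[(pl,U),(pl-[0,0,134],U),(pl,U)]:
        q,m=sim(q,P,R,12,3);mm=min(mm,m)
        if mm<0:break
    return round(mm,3),q.round(2)
for ws in [[],[[582,-81,258,-2.48,-.04,-.41]],[[640,-59,265,-1.68,-.08,-.65]],[[492,-294,279,-2.55,.21,-.52]],[[560,-200,250,-1.6,.0,-.4]],[[560,-200,250,-1.9,.2,-.4]],[[500,-290,220,-1.6,.5,-.35],[560,-100,250,-1.7,.0,-.4]],[[520,-250,230,-1.6,.3,-.3],[560,0,250,-1.7,.0,-.2]]]: print(ws,run(ws))
E
python3 ex.py
```

```text
[ 1.35  0.92 -1.04  2.27  1.99  0.47 -1.23]
[] (np.float64(0.004), array([ 0.05,  0.92, -1.09,  1.67,  0.89,  1.13, -1.51]))
[[582, -81, 258, -2.48, -0.04, -0.41]] (np.float64(0.004), array([ 0.01,  0.87, -0.99,  1.68,  0.82,  1.07, -1.46]))
[[640, -59, 265, -1.68, -0.08, -0.65]] (np.float64(0.004), array([ 0.01,  0.87, -0.98,  1.68,  0.81,  1.06, -1.45]))
[[492, -294, 279, -2.55, 0.21, -0.52]] (np.float64(0.004), array([ 0.03,  0.9 , -1.05,  1.67,  0.86,  1.1 , -1.49]))
[[560, -200, 250, -1.6, 0.0, -0.4]] (np.float64(0.004), array([-0.02,  0.84, -0.92,  1.68,  0.77,  1.02, -1.41]))
[[560, -200, 250, -1.9, 0.2, -0.4]] (np.float64(0.004), array([ 0.02,  0.88, -1.01,  1.68,  0.84,  1.08, -1.47]))
[[500, -290, 220, -1.6, 0.5, -0.35], [560, -100, 250, -1.7, 0.0, -0.4]] (np.float64(0.004), array([ 0.03,  0.9 , -1.05,  1.67,  0.87,  1.1 , -1.49]))
[[520, -250, 230, -1.6, 0.3, -0.3], [560, 0, 250, -1.7, 0.0, -0.2]] (np.float64(0.004), array([-0.01,  0.85, -0.94,  1.68,  0.79,  1.04, -1.43]))
```

```bash
sed -i 's/L=gp-80/L=gp-40/' ex.py; python3 ex.py | cut -c1-120; python3 - <<'E'
from fast import *
from h import go
go(gp-40*G[:,1],Ro.from_matrix(G)); go([520,-250,230],Ro.from_matrix(tool(-1.6,.3,-.3)))
E
```

```text
[ 1.35  0.92 -1.04  2.27  1.99  0.47 -1.23]
[] (np.float64(0.101), array([ 0.07,  0.94, -1.14,  1.67,  0.93,  1.16, -1.54]))
[[582, -81, 258, -2.48, -0.04, -0.41]] (np.float64(0.148), array([ 0.03,  0.9 , -1.04,  1.67,  0.86,  1.1 , -1.48]))
[[640, -59, 265, -1.68, -0.08, -0.65]] (np.float64(0.148), array([ 0.02,  0.88, -1.01,  1.68,  0.84,  1.08, -1.47]))
[[492, -294, 279, -2.55, 0.21, -0.52]] (np.float64(0.148), array([ 0.05,  0.92, -1.09,  1.67,  0.89,  1.13, -1.51]))
[[560, -200, 250, -1.6, 0.0, -0.4]] (np.float64(0.148), array([-0.01,  0.85, -0.95,  1.68,  0.79,  1.04, -1.43]))
[[560, -200, 250, -1.9, 0.2, -0.4]] (np.float64(0.148), array([ 0.03,  0.9 , -1.05,  1.67,  0.87,  1.1 , -1.49]))
[[500, -290, 220, -1.6, 0.5, -0.35], [560, -100, 250, -1.7, 0.0, -0.4]] (np.float64(0.148), array([ 0.04,  0.91, -1.06, 
[[520, -250, 230, -1.6, 0.3, -0.3], [560, 0, 250, -1.7, 0.0, -0.2]] (np.float64(0.148), array([ 0.  ,  0.86, -0.97,  1.6
shift cm [-0.05 -3.88 -0.  ] rot deg [ 0.07 -0.21 -0.04] from [ 477.8 -294.    95.8] [-1.0485  0.0024 -1.6018]
shift cm [-4.57 -9.59 10.23] rot deg [-12.62  -2.06 -17.2 ] from [ 477.8 -294.    95.8] [-1.0485  0.0024 -1.6018]
```

```bash
python3 -m inch '[0.4,0,-0.5,0,0,0,0,0.4,0,-1.5,0,0,0,0,0.4,0,-2.7,0,0,0,0,0.4,0,-3.9,0,0,0,0,0.4,-0.7,-4.8,1.7,-2,-0.3,-2.8,0.4,-1.5,-5.8,3.4,-4,-0.6,-5.6,0.4,-2.3,-6.8,5.2,-6,-1,-8.5,0.4,-3,-7.7,6.9,-8.3,-1.4,-11.5,0.4,-3.8,-8.7,8.6,-10.5,-1.7,-14.4,0.4,-4.6,-9.6,10.2,-12.6,-2,-17.2,0.4,-4.6,-9.6,10.2,-12.6,-2,-17.2]'; python3 - <<'E'
from fast import *
from h import go,snap
print(ctrl.read_state()['qpos'].round(2));snap('wrist','w23')
go([560,0,250],Ro.from_matrix(tool(-1.7,0,-.2))); 
E
```

```text
clock: 28.5
eef_pos: [524.0, -245.3, 232.7]
tool_rot: [-1.251, -0.284, -1.687]
force: [0.1, 0.5, -0.5]
width: 62.1
[ 0.92  0.54 -0.96  2.07  1.2   0.77 -0.89]
shift cm [-23.48  -8.14   3.62] rot deg [-18.24   1.35   4.7 ] from [ 521.4 -247.4  230.8] [-1.2548 -0.2843 -1.6893]
```

View pics/w23.png

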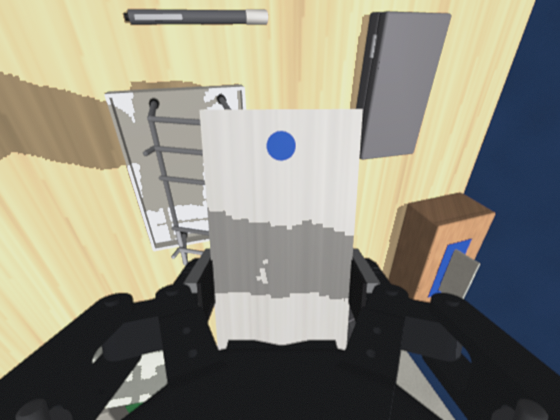

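Tray B is held squarely and clear of the drainer, so I'll carry on to the cradle.

```bash
python3 -m inch '[0.4,-1.5,-0.5,0.2,-1.2,0.1,0.3,0.4,-4,-1.4,0.6,-3,0.2,0.8,0.4,-6.8,-2.4,1.1,-5.2,0.4,1.3,0.4,-9.8,-3.4,1.5,-7.6,0.5,1.9,0.4,-12.8,-4.4,2,-9.9,0.7,2.5,0.4,-15.8,-5.5,2.4,-12.2,0.9,3.1,0.4,-18.6,-6.5,2.9,-14.4,1,3.7,0.4,-21,-7.3,3.2,-16.3,1.2,4.2,0.4,-22.6,-7.8,3.5,-17.5,1.3,4.5,0.4,-23.5,-8.1,3.6,-18.2,1.3,4.7,0.4,-23.5,-8.1,3.6,-18.2,1.3,4.7]'; python3 - <<'E'
from fast import *
from h import go
print(ctrl.read_state()['qpos'].round(2))
go([544,291.5,150],Ro.from_matrix(tool(-1.78))); 
E
```

```text
clock: 29.65
eef_pos: [559.0, -2.4, 247.1]
tool_rot: [-1.575, -0.2, -1.702]
force: [-0.5, -0.9, -1.6]
width: 62.3
[ 0.44  0.69 -1.01  1.71  0.77  1.28 -0.95]
shift cm [-30.3    3.78  -5.31] rot deg [-0.23  4.45 11.48] from [559.   -2.4 247.1] [-1.5746 -0.2002 -1.7018]
```

```bash
python3 -m inch '[0.4,-1.5,0.2,-0.3,0,0.3,0.8,0.4,-4,0.4,-0.7,0,0.6,1.8,0.4,-7,0.7,-1.2,0,1,3,0.4,-10.3,1,-1.8,0,1.5,4.2,0.4,-13.6,1.4,-2.4,0,2,5.4,0.4,-16.9,1.8,-3,-0.1,2.5,6.6,0.4,-20.2,2.2,-3.5,-0.1,3,7.8,0.4,-23.4,2.7,-4.1,-0.2,3.5,9,0.4,-26.3,3.1,-4.6,-0.2,4,10.2,0.4,-28.6,3.5,-5,-0.2,4.4,11,0.4,-30,3.7,-5.2,-0.2,4.5,11.5,0.4,-30.3,3.8,-5.3,-0.2,4.5,11.5]'; python3 -m inch '[0.4,0,0,0,0,0,0,0.4,0,0,0,0,0,0,0.4,0,0,0,0,0,0]'; python3 - <<'E'
from fast import *
from h import go,snap
print(ctrl.read_state()['qpos'].round(2))
go([543.5,291.3,75],Ro.from_matrix(tool(-1.78))); snap('wrist','w24')
E
```

```text
clock: 30.85
eef_pos: [543.8, 292.2, 149.7]
tool_rot: [-1.57, 0.0, -1.78]
force: [-0.6, -0.2, -0.8]
width: 62.6
clock: 31.15
eef_pos: [545.2, 290.3, 150.6]
tool_rot: [-1.568, -0.0, -1.783]
force: [-0.2, -0.3, -0.8]
width: 62.4
[-0.    0.86 -0.96  1.68  0.8   1.05 -1.44]
shift cm [-0.06  7.56 -0.2 ] rot deg [-0.14 -0.15  0.02] from [545.2 290.3 150.6] [-1.5684e+00 -3.0000e-04 -1.7827e+00]
```

View pics/w24.png

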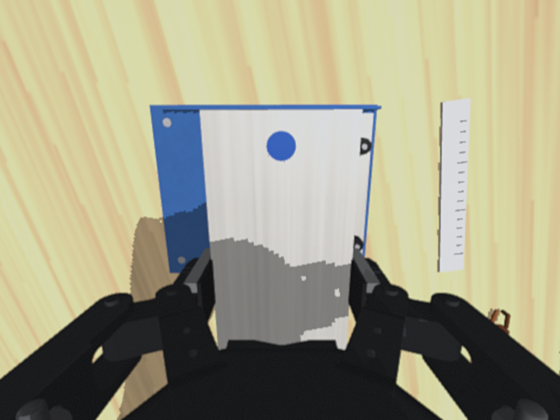

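```bash
python3 -m inch '[0.4,0,1,-0.1,0,0,0,0.4,0,3,-0.2,0,0,0,0.4,-0.1,5,-0.2,0,0,0,0.4,-0.1,7,-0.2,0,0,0,0.4,-0.1,8.5,-0.2,0,0,0,0.4,-0.1,9,-0.2,0,0,0,0.4,-0.1,9,-0.2,0,0,0,0.4,-0.1,9,-0.2,0,0,0]'; python3 - <<'E'
from fast import *
from h import *
go([543.5,291.3,15.2],Ro.from_matrix(tool(-1.78))); 
d=snap('scene','s25'); cv2.imwrite('pics/s25c.png',cv2.resize(d['img'][100:210,240:400,::-1],(800,550),interpolation=cv2.INTER_CUBIC))
d=snap('wrist','w25')
E
```

```text
clock: 32.0
eef_pos: [543.2, 293.6, 60.9]
tool_rot: [-1.569, 0.001, -1.781]
force: [0.2, -0.7, -1.2]
width: 62.8
shift cm [0.22 4.57 0.07] rot deg [-0.12 -0.05 -0.07] from [543.2 293.6  60.9] [-1.5688e+00  1.3000e-03 -1.7808e+00]
```

View pics/s25c.png

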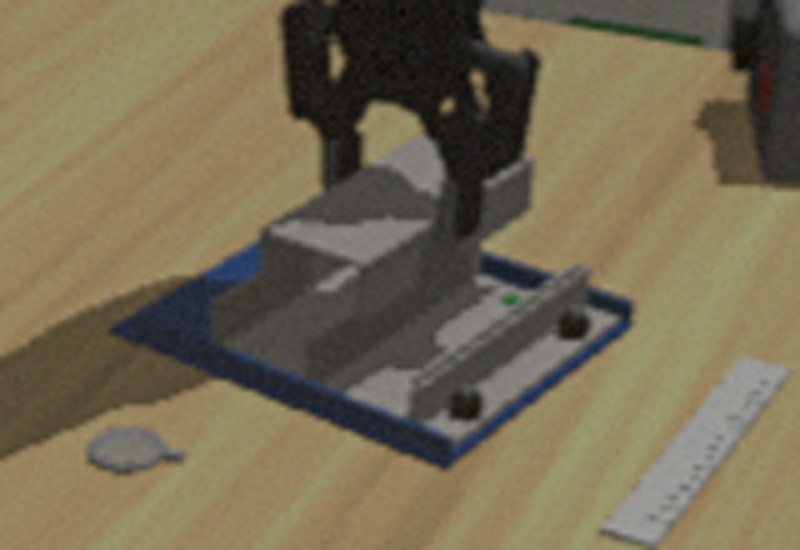

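View pics/w25.png

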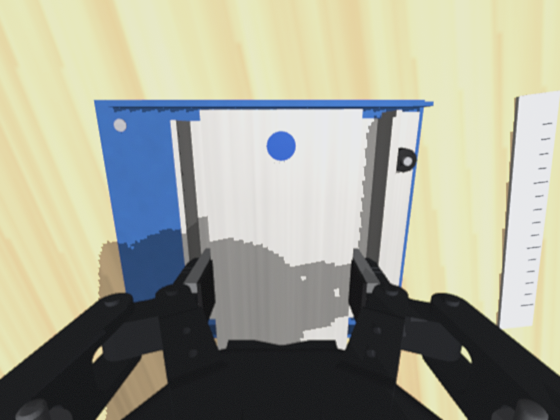

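```bash
python3 -m inch '[0.4,0.1,1,0.1,0,0,0,0.4,0.2,2,0.1,0,0,0,0.4,0.2,2.8,0.1,0,0,0,0.4,0.2,3.4,0.1,0,0,0,0.4,0.2,3.8,0.1,0,0,0,0.4,0.2,4,0.1,0,0,0,0.4,0.2,4,0.1,0,0,0,0.4,0.2,4,0.1,0,0,0]'; python3 - <<'E'
from h import *
print(ctrl.read_state()['eef_pos'],ctrl.read_state()['force'])
d=snap('wrist','w26')
E
```

```text
clock: 32.9
eef_pos: [543.7, 291.1, 20.6]
tool_rot: [-1.569, 0.001, -1.781]
force: [-0.3, 0.8, -1.5]
width: 62.9
[543.66698708 291.09264378  20.6032517 ] [-0.28663577  0.75874356 -1.53452659]
```

View pics/w26.png

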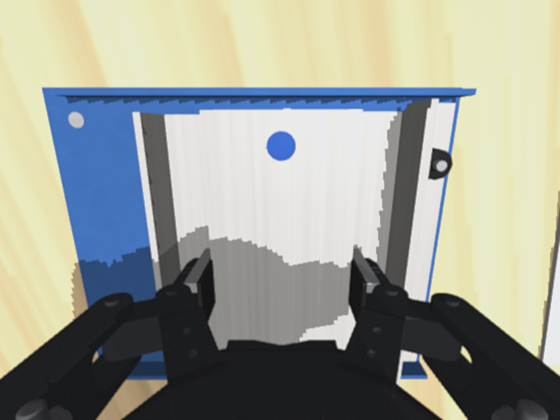

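```bash
python3 -m inch '[0.4,0,0.1,0,0,0,0,0.4,0,0.2,0,0,0,0,0.4,0,0.2,0,0,0,0]'|grep -E 'eef|force'; for i in 1 2 3; do python3 -m inch '[0.4,0,0.1,0,0,0,0,0.4,0,0.1,0,0,0,0]'|grep -E 'eef|force'; done
```

```text
eef_pos: [543.6, 290.8, 18.3]
force: [-0.2, 0.3, -1.0]
eef_pos: [543.5, 290.8, 17.2]
force: [0.2, 0.6, -1.4]
eef_pos: [543.5, 290.8, 16.2]
force: [-0.2, 0.2, -1.8]
eef_pos: [543.5, 290.8, 15.2]
force: [-0.2, -0.3, -1.2]
```

```bash
for i in 1 2 3; do python3 -m inch '[0.4,0,0.05,0,0,0,0,0.4,0,0.05,0,0,0,0]'|grep -E 'eef|force'; done
```

```text
eef_pos: [543.5, 290.8, 14.8]
force: [0.4, -0.2, -1.1]
eef_pos: [543.6, 290.9, 14.4]
force: [-0.2, 0.3, -0.6]
eef_pos: [543.6, 290.9, 14.3]
force: [-1.2, -1.1, 4.0]
```

```bash
python3 -m inch '[0.75,0,0,0,0,0,0,0.8,0,0,0,0,0,0,0.83,0,0,0,0,0,0,0.86,0,0,0,0,0,0,0.86,0,0,0,0,0,0]'; python3 - <<'E'
from h import *
d=snap('wrist','w27')
E
```

```text
clock: 34.95
eef_pos: [543.6, 290.9, 13.8]
tool_rot: [-1.569, 0.0, -1.781]
force: [-0.5, 0.2, -0.4]
width: 73.1
```

View pics/w27.png

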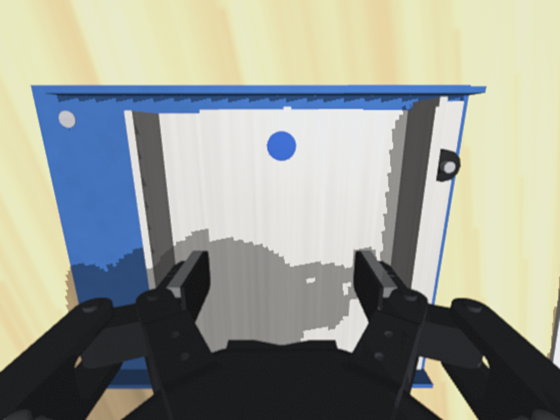

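Released. I'll rise straight up and look.

```bash
python3 -m inch '[0.86,0,-0.5,0,0,0,0,0.86,0,-1.5,0,0,0,0,0.86,0,-3,0,0,0,0,0.86,0,-5,0,0,0,0,0.86,0,-8,0,0,0,0,0.86,0,-11,0,0,0,0,0.86,2,-14,-3,0,0,0,0.86,5,-16,-6,0,0,0,0.86,9,-18,-8,0,0,0,0.86,9,-18,-8,0,0,0]'; python3 - <<'E'
from h import *
d=snap('wrist','w28');print(ctrl.read_state()['qpos'].round(2))
cv2.imwrite('pics/w28c.png',cv2.resize(d['img'][0:300,160:560,::-1],(800,600),interpolation=cv2.INTER_CUBIC))
E
```

```text
clock: 36.0
eef_pos: [443.7, 215.4, 196.6]
tool_rot: [-1.566, -0.005, -1.781]
force: [0.8, 0.6, 0.2]
width: 73.7
[ 0.17  0.66 -1.06  1.96  0.73  0.95 -1.47]
```

View pics/w28c.png

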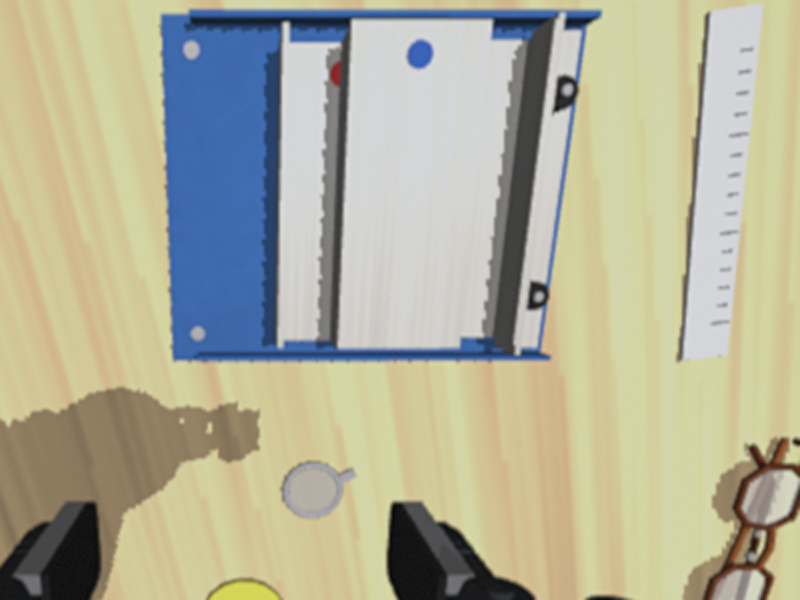

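```bash
python3 - <<'E'
from h import *
d=load('w28')
P=lambda u,v,z: ray(d,160+(u+.5)/2-.5,(v+.5)/2-.5,z)
F=np.array([606.7,278.5,4]);xv=np.array([.9782,-.2079,0]);yv=np.array([.2079,.9782,0])
for n,u,v,z in [('Cn0',281,22,34),('Cn1',277,348,34),('B00',350,18,37),('B10',493,18,37),('B01',337,349,37),('B11',461,348,37),('fence0lip',566,13,30),('fence1lip',521,355,30),('front0',162,15,4),('front1',174,359,4),('Aweb',522,39,7),('Cweb',290,41,7)]:
    p=P(u,v,z);print(n,((p-F)@xv).round(1),((p-F)@yv).round(1))
E
python3 - <<'E'
from h import *
for n in('top','scene'):
    d=snap(n,n+'29')
im=load('top29')['img'][:,:,::-1];cv2.imwrite('pics/t29c.png',cv2.resize(im[160:295,80:215],(600,600),interpolation=cv2.INTER_CUBIC))
im=load('scene29')['img'][:,:,::-1];cv2.imwrite('pics/s29c.png',cv2.resize(im[120:210,240:390],(800,480),interpolation=cv2.INTER_CUBIC))
E
```

```text
Cn0 -128.4 75.0
Cn1 -128.1 -75.5
B00 -97.3 75.6
B10 -32.4 75.6
B01 -96.7 -75.6
B11 -31.4 -75.2
fence0lip 4.0 79.9
fence1lip 4.1 -80.3
front0 -186.4 87.9
front1 -186.4 -86.8
Aweb -5.3 76.4
Cweb -122.1 75.5
```

View pics/t29c.png

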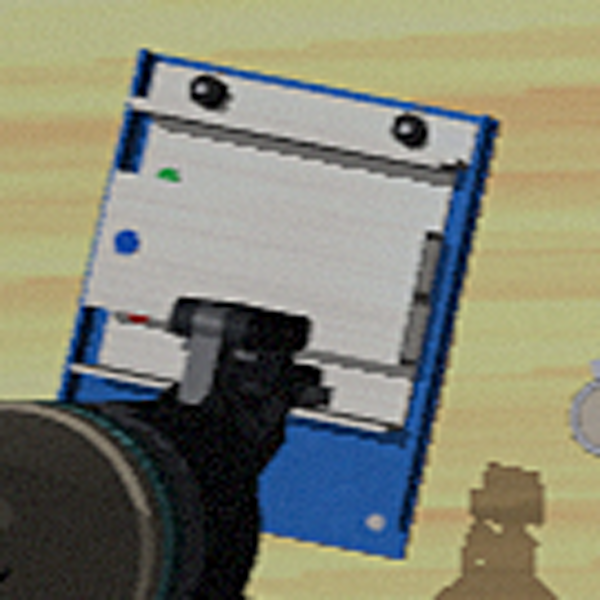

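View pics/s29c.png

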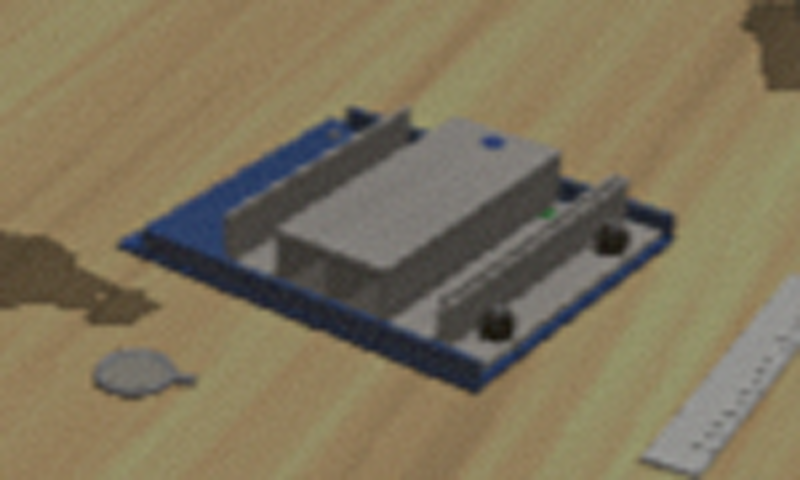

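View pics/top29.png

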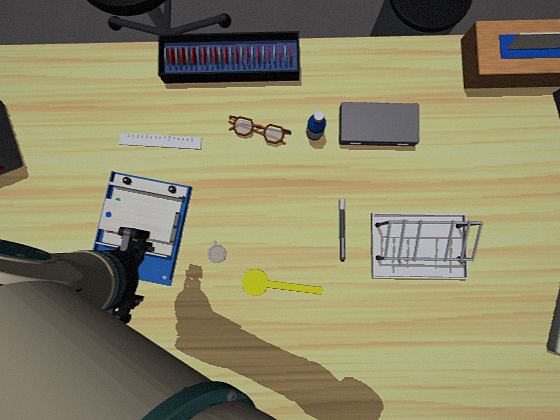

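```bash
python3 -m inch '[0.86,0,0,0,0,0,0,0.86,0,0,0,0,0,0]'; python3 - <<'E'
from cell import finish_job
print(finish_job())
E
```

```text
clock: 36.35
eef_pos: [446.6, 220.5, 193.6]
tool_rot: [-1.57, 0.001, -1.781]
force: [-0.9, -0.2, 0.2]
width: 73.1
the job is handed in; nothing more can be done
None
```

I packed the three trays in the cradle and handed the job in at about 36 s of the 64 s. No verdict was given.

- **What I did:** I set the loose tray open side up in front of the first. I then pushed both home against the fence, easing off when the force reached about 6 N (the fence slips at about 12 N). The drainer tray went open side down over the seam, and I felt it touch down before letting go.
- **Last checks, measured from the fence:**
  - The front tray's outer face read −128 mm at both ends, so the lower pair is tight and square.
  - The third tray's centre was 64.5 mm before the fence. It was within 1 mm of mid length and square to within about 0.01 rad.
  - In the pictures the other things on the shelf look to be where they were.
- **What disagreed:**
  - The fence line from the top and wrist cameras differed by about 2 mm, so I relied on contact force and the views showing no gap for the final tightness.
  - I did not measure the fence itself for movement after the push.
  - The first approach to the drainer tray ran into wrist joint limits and could not reach the 30° tilt. I backed out without touching anything and came in with the arm in another configuration.

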